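# Hang the slate price board on the counter sign stand

## Task

Take the slate price board out of its slotted block and hang it on the counter sign stand: turn its curved hook through the small screw eye at the end of the stand's arm, so that it hangs freely and still from the eye. The eye's place is known only roughly, so feel your way in and be gentle: never load the thin arm with more than 15 N, do not drop the board, and leave the jars, the tin and the mug where they are.

Things in the scene. Friction and masses are not known exactly. Their poses are not given: they have to be found in the camera images.
- board: Framed slate price board, 0.15-0.28 kg, 160 mm long (x) x 12 thick (y) x 80 tall (z), standing upright with a face towards the robot and +x roughly to the robot's right. Origin: centre of its underside. A C-hook of 7 mm steel rod stands in its top edge, see hook_bow. Best pinched across its thickness by the top edge near the -x end (x = -65 mm), clear of the hook.
- hook_bow (a point): Centre of the hook's arc, at x = 0, z = 108 mm of the board, axes as the board's. The rod rises from the top edge at x = -22 mm, straight to z = 108, then bends round this point at 22 mm centre-line radius, over the crown (x = 0, z = 130) and down the +x side to the tip. The board hangs level from the crown, this point then about 25 mm below the eye's centre.
- hook_tip (a point): Centre of the hook's rounded tip (radius 3.5 mm), at x = 20.4, z = 116.2 mm of the board; there the rod points 68 degrees below the board's +x, its centre 36 mm above the board's top edge.
- stand: Fixed sign stand. Origin: on the counter below the nominal place of the eye; x = axis of the eye's hole, roughly to the robot's right; y away from the robot; z up. At y = +150 mm a post, 18 mm thick, 240 tall, on a 140 mm round foot; from it a 9 mm rod runs level along -y, towards the robot, to the screw eye. The rod springs about 1 mm per 8 N in x and z, but is stiff along y.
- eye_nominal (a point): Nominal centre of the screw eye, fixed on the stand at z = 220 mm, axes as the stand's: steel ring in the y-z plane, hole 12.5 mm, bar 4.5 mm, 21.5 mm over all, shank on its +y side, free elsewhere. The post is telescopic and the eye hand-screwed: the real eye sits up to 7 mm higher or lower and up to 5 mm to either side in y (constant in a run, not measured; x is true).
- block: Fixed hardwood block, 110 x 70 x 28 mm, origin under its centre; a 15 mm wide slot along its x, 16 mm deep, holds the board's lower edge.
- jar_large: Bystander: glass jar, 100 mm across, 135 mm tall, origin at the centre of its foot.
- jar_small: Bystander: glass jar, 84 mm across, 110 mm tall, origin at the centre of its foot.
- tin: Bystander: aluminium tin, 76 mm across, 92 mm tall, origin at the centre of its foot.
- mug: Bystander: blue mug, 76 mm across, 85 mm tall, origin at the centre of its foot.
Mind the look-alikes: they are no part of the job. There is more than one size of the board; the job needs the larger.

How it is judged:
At the end, for the whole second after the job is handed in: The board hangs by its hook inside the eye: the arc's centre within 7 mm (x) and 8.5 mm (y) of the stand's origin axis, 185.5 to 203.5 mm up; within 0.2 rad of plumb, still (30 mm/s, 0.3 rad/s), carried by the stand, released (x of hook_bow in the frame of stand between -0.007 and 0.007 m and y of hook_bow in the frame of stand between -0.0085 and 0.0085 m and z of hook_bow in the frame of stand between 0.1855 and 0.2035 m and angle between board's own z axis and vertical below 0.2 rad and linear speed of board below 0.03 m/s and angular speed of board below 0.3 rad/s and contact force between board and stand above 0.8 N and contact force between board and the fingers below 0.05 N); the robot touches nothing.
It fails at once if the board presses or pulls on the stand with more than 15 N (contact force between board and stand above 15 N).
It fails at once if the robot pushes the stand with more than 15 N (contact force between any of the fingers, the arm and stand above 15 N).
It fails at once if the board is dropped: it moves faster than 0.5 m/s while nobody holds it (contact force between board and the fingers below 0.05 N and linear speed of board above 0.5 m/s).
It fails at once if a bystander is moved more than 20 mm (distance of any of jar_large, jar_small, tin, mug from where it was at the start of the episode above 0.02 m).
It also fails if it takes over 72 s, if anything falls off the work surface, if the arm or the gripper's body presses on something with over 40 N, if the wrist force passes 120 N, or if a joint passes its speed limit or range.

## Robot

A 6-joint arm with a two-finger parallel gripper is mounted at the origin on the work surface. World frame = base frame: x ahead of the robot, y to its left, z up, the work surface at z = 0. Lengths are in m, angles in rad, forces in N, time in s.
With the tool pointing down it reaches from about 0.35 to 0.85 m from the base axis. Payload 8.1 kg.
Tool frame: the origin (TCP) lies on the centre line of the jaws, within the pads' length; the fingertips stand robot.tip_reach ahead of it and the grasp point (between the pads) lies 6 mm ahead of it (robot.tip_reach is the distance from the TCP to the fingertips, in m); z points along the fingers, x is the direction in which the jaws open and shut, and the axes are right-handed (so a half turn about z gives the same grasp; the last joint's range is limited). The gripper opens to 85 mm and grips with 20 to 120 N. Pads are 22 mm wide; open, the fingers measure 114 mm over their backs; the gripper's body (76 mm by 85 mm) begins 54 mm behind the grasp point. The pads swing forward as they close: fully open they stand 13 mm farther back than shut.
Start: joints at [1.13, 0.13, 1.488, -0, 1.523, -0.085], TCP at [0.209, 0.562, 0.256] pointing down, gripper open.
Joint ranges: [-2.96, 2.96], [-0.89, 2.26], [0.02, 2.5], [-1.34, 4.48], [0, 2.73], [-2.66, 2.66]. Speed limits (rad/s): [2.39, 2.39, 2.79, 3.14, 3.14, 3.14].

## Interface

Orientations are given as a unit quaternion [w, x, y, z].
In Python, from bench import robot gives the robot as it stands. The module is installed in compiled form; this text tells all that it offers.
- The arm moves only by the tool carry_out, never from a script. Its argument "moves" is a list of rows, each a list of 3 entries, a list of its own where there are three numbers: the turn, a rotation vector about the tool's x, y, z in units of 5 degrees (1.0 is 5 degrees), then the shift along the tool's x, y, z in units of 30 mm (1.0 is 30 mm), then the opening, from 0 (shut) to 1 (fully open). In form: [[[rx, ry, rz], [tx, ty, tz], claw], ...]. A call has exactly 5 rows; each row shifts and turns the commanded pose from where the row before left it, along the tool's axes as they then stand; what a row does not reach is not made up. A row lasts 1/8 s, in which the tool goes at most 62.5 mm and 10.7 degrees, less where a joint would pass 70% of its speed; a pose out of reach is approached as far as the arm can. A call is refused whole if a number of a shift passes 1 or a number of a turn 1, either way. A call with a gripper value outside its range is refused whole. The fingers move at their own pace and stop on an object; "squeeze" is the grip in N (left out, the last holds). Time passes only in rows, so rows that do not move let the fingers close, or fill a call up. It gives the time, the measured TCP pose, the force and the opening at its end, in the units of the state.
- robot.observe(): the state, without advancing time (a new reading comes with each control period).
- robot.grab_frame(name): name is "scene" or "top" or "wrist"; returns a dict with "frame" (480x640x3 uint8, red, green, blue), "range_z" (480x640 float32, m along the optical axis (not along the pixel's ray), 0 where there is no reading), "intrinsics" (3x3 intrinsics, pixels), "dist" ([k1, k2, p1, p2, k3] as OpenCV has them; the pictures are not rectified), "R" (3x3) and "t" (3): a world point X has camera coordinates R X + t; the wrist camera has in their place "mount" (4x4, takes a point from camera to tool coordinates, whose origin is the TCP and whose axes are the tool frame's). Camera axes: x right, y down, z forward; pixel columns grow to the right and rows downward; lengths in m; the calibration is good to about 2 mm. A picture is of the moment at which its call begins: read the wrist's pose just before it.
- robot.close_job(): hands the job in, once; it reports no verdict.
The state is a dict: "clock": time; "qpos": joint angles; "qd": joint speeds; "tau": joint torques, N m; "position": TCP position; "ee_rot": TCP orientation; "force": force on the tool from outside, world axes, zero at the start; "wrist_torque": the same for the moment, N m; "gripper_width": finger opening in m.
Only numpy, scipy, OpenCV 4.12 (cv2) and the standard library are available. Lean on these libraries where they do the work, as an engineer would, in place of code of your own. Each camera call takes 0.05 s, during which the arm holds its last target.

## Working session

There is one attempt and no reset: what is moved stays moved. The work goes in short steps, Python scripts to look and compute and a tool call to move; the robot and the scene stay as the last step left them, time stands still between calls to the robot, and variables do not carry over. Pictures are saved under pics/ and viewed, and the job is handed in when it is done.

Besides the shell and the picture viewer there is one more tool, called after "Emit:" by a JSON object that holds its "op" and its "data", one argument or row to a line. carry_out: Moves the arm, as the interface text tells. Its arguments: {"type":"object","properties":{"moves":{"type":"array"},"squeeze":{"type":"number"}},"required":["moves"]}

```bash
mkdir -p pics; ls
python3 - <<'E'
from bench import robot
import cv2,json
s=robot.observe();print(s, robot.tip_reach)
import pickle
for n in ["scene","top","wrist"]:
    f=robot.grab_frame(n); pickle.dump(f,open(f"{n}0.pkl","wb")); cv2.imwrite(f"pics/{n}0.png",f["frame"][:,:,::-1])
    print(n,f["intrinsics"].tolist(),f["dist"],f.get("R"),f.get("t"),f.get("mount"))
E
```

```text
pics
{'clock': 0.0, 'qpos': array([ 1.12954156e+00,  1.31151673e-01,  1.48926359e+00,  3.04497573e-05,
        1.52299172e+00, -8.54392960e-02]), 'qd': array([-0.00147763,  0.00020776,  0.00042985,  0.00051189, -0.00069892,
        0.00046733]), 'tau': array([ 3.14494682e-04, -5.69401360e+01, -5.00551558e+01, -2.08634219e-04,
        1.47506007e-02,  7.64802826e-05]), 'position': array([0.20879336, 0.56197409, 0.25525867]), 'ee_rot': array([ 4.39183122e-04,  8.21083173e-01,  5.70807849e-01, -7.93909007e-04]), 'force': array([ 0.49015894, -0.47026538, -0.62228785]), 'wrist_torque': array([ 0.01870981, -0.01012469,  0.04343992]), 'gripper_width': 0.08556676470075436} 0.025
scene [[444.9699753878442, 0.0, 321.4944270044262], [0.0, 444.9699753878442, 234.29896665084976], [0.0, 0.0, 1.0]] [-0.00116089  0.          0.          0.          0.        ] [[-0.49984285  0.86588932  0.01981942]
 [ 0.60315337  0.3644161  -0.70951174]
 [-0.62158116 -0.34269022 -0.70441485]] [ 0.27719226 -0.24630547  1.52496252] None
top [[574.5414655812696, 0.0, 317.88508969142737], [0.0, 574.5414655812696, 231.9953293480832], [0.0, 0.0, 1.0]] [-0.0223  0.      0.      0.      0.    ] [[-0.02613892 -0.99965149  0.0036963 ]
 [-0.99237189  0.0255026  -0.12061366]
 [ 0.12047736 -0.00682081 -0.99269264]] [-0.00816497  0.58328344  1.51198241] None
wrist [[425.184889004252, 0.0, 322.8473924784044], [0.0, 425.184889004252, 239.90870114423564], [0.0, 0.0, 1.0]] [-0.03193859  0.          0.          0.          0.        ] None None [[ 9.99999463e-01 -1.03621239e-03  2.47936019e-05 -6.75753596e-05]
 [ 9.78435033e-04  9.51595336e-01  3.07352175e-01 -7.74654537e-02]
 [-3.42075607e-04 -3.07351985e-01  9.51595839e-01 -1.18495350e-01]
 [ 0.00000000e+00  0.00000000e+00  0.00000000e+00  1.00000000e+00]]
```

View pics/scene0.png

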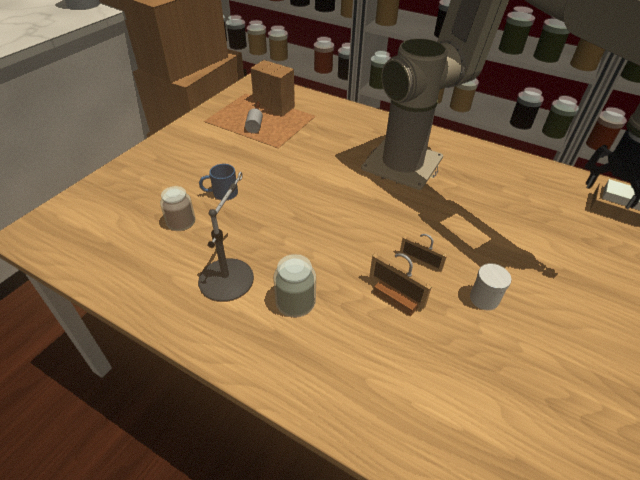

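View pics/top0.png

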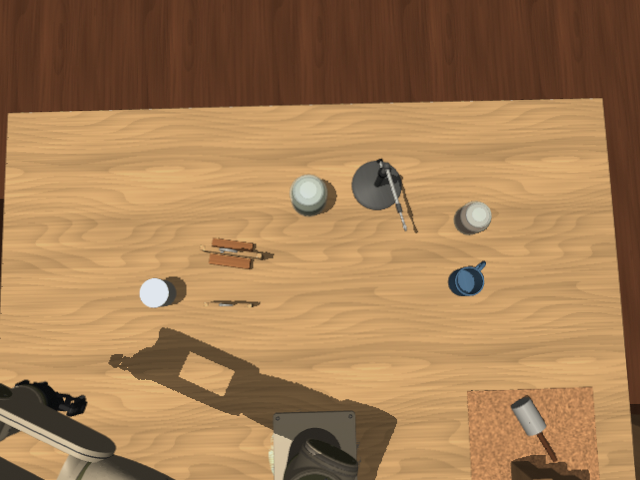

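View pics/wrist0.png

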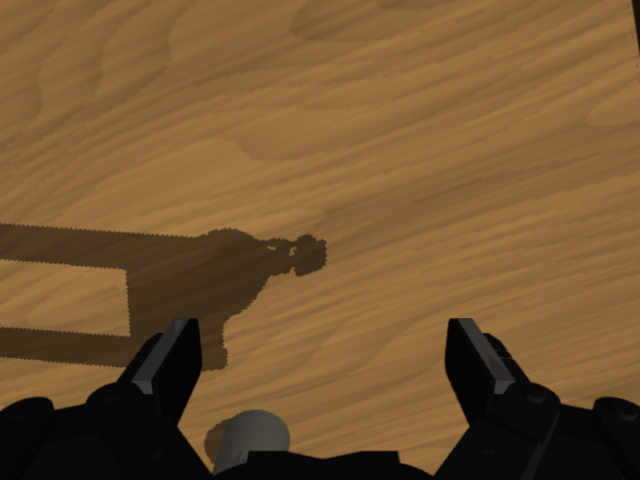

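Scene: the large board, in its block, is at (400,285) and the small look-alike board at (423,255). The stand is at (225,230), with the jars, tin and mug around it. Next, enlarged crops and depth.

```bash
cat > h.py <<'E'
import numpy as np,cv2,pickle
def load(n): return pickle.load(open(n,'rb'))
def cloud(f,T=None):
    d=f["range_z"];K=f["intrinsics"]
    v,u=np.mgrid[0:480,0:640]
    p=cv2.undistortPoints(np.stack([u,v],-1).reshape(-1,1,2).astype(float),K,f["dist"]).reshape(480,640,2)
    X=np.dstack([p*d[...,None],d])
    if "R" in f and f.get("R") is not None: W=(X-f["t"])@f["R"]
    else:
        M=T@f["mount"]; W=X@M[:3,:3].T+M[:3,3]
    W[d==0]=np.nan
    return W
def proj(f,P,T=None):
    P=np.atleast_2d(P)
    if f.get("R") is not None: R,t=f["R"],f["t"]
    else:
        M=np.linalg.inv(T@f["mount"]);R,t=M[:3,:3],M[:3,3]
    return cv2.projectPoints(P.astype(float),cv2.Rodrigues(np.array(R))[0],np.array(t),f["intrinsics"],f["dist"])[0].reshape(-1,2)
def pose(s):
    from scipy.spatial.transform import Rotation as Ro
    T=np.eye(4);q=s["ee_rot"];T[:3,:3]=Ro.from_quat([q[1],q[2],q[3],q[0]]).as_matrix();T[:3,3]=s["position"];return T
E
python3 - <<'E'
from h import *
t=load('top0.pkl');s=load('scene0.pkl')
a=cv2.resize(t["frame"][140:320,190:290],None,fx=4,fy=3.3*1,interpolation=2)
def crop(f,x0,x1,y0,y1,k,n): cv2.imwrite(n,cv2.resize(f["frame"][y0:y1,x0:x1],None,fx=k,fy=k,interpolation=cv2.INTER_CUBIC)[:,:,::-1])
crop(t,190,290,220,320,6,'pics/tb.png')
crop(t,340,440,145,245,6,'pics/ts.png')
crop(s,350,480,225,325,6,'pics/sb.png')
crop(s,180,280,170,270,6,'pics/ss.png')
for n,f in(('top',t),('scene',s)):
    W=cloud(f)
    for nm,(u,v) in dict(top=dict(board=(233,251),small=(230,303),tip_rod=(404,228),rod=(395,195),jl=(310,188),js=(478,213),tin=(155,292),mug=(466,281),post=(384,172)),scene=dict(eye=(240,177),jl=(295,265),tin=(492,275),mug=(224,172),js=(175,195)))[n].items(): print(n,nm,W[v,u].round(3))
E
```

```text
top board [0.529 0.192 0.132]
top small [0.399 0.211 0.06 ]
top tip_rod [ 0.565 -0.227  0.217]
top rod [ 0.644 -0.208  0.222]
top jl [ 0.685 -0.005  0.131]
top js [ 0.613 -0.438  0.108]
top tin [0.432 0.4   0.086]
top mug [ 0.442 -0.423  0.008]
top post [ 0.707 -0.188  0.194]
scene eye [ 0.567 -0.231  0.216]
scene jl [0.681 0.    0.134]
scene tin [0.438 0.396 0.093]
scene mug [ 0.413 -0.431  0.055]
scene js [ 0.618 -0.425  0.111]
```

View pics/tb.png

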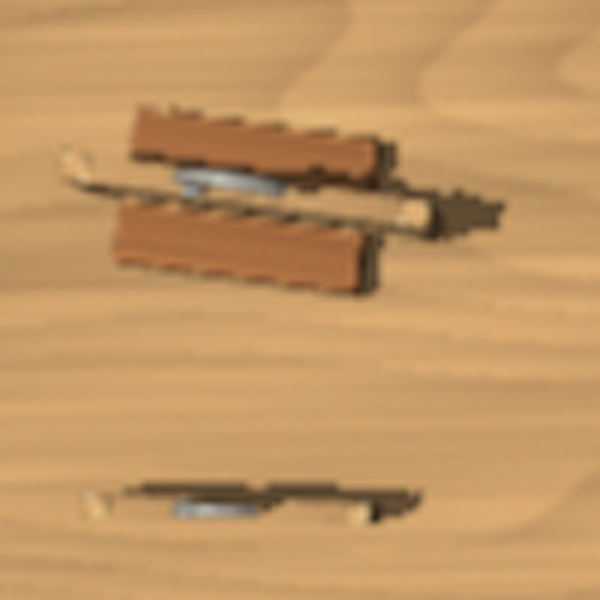

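View pics/ts.png

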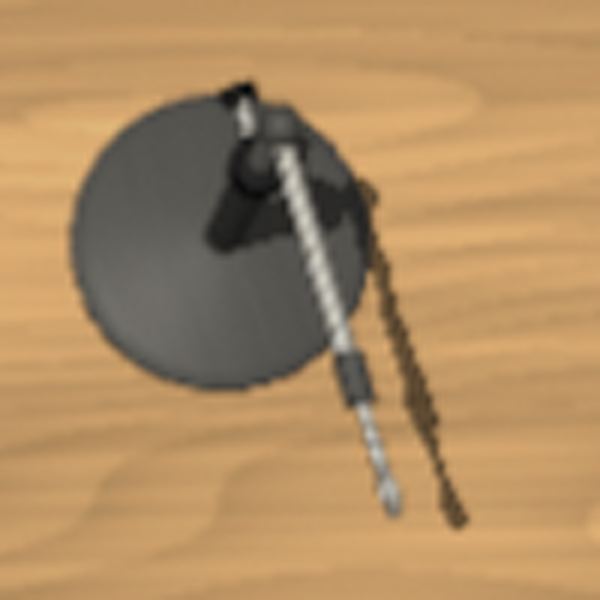

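View pics/sb.png

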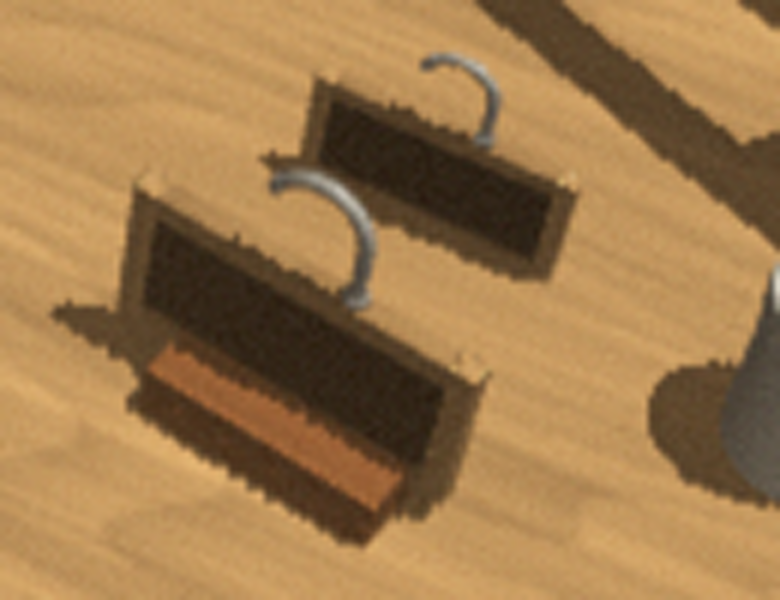

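View pics/ss.png

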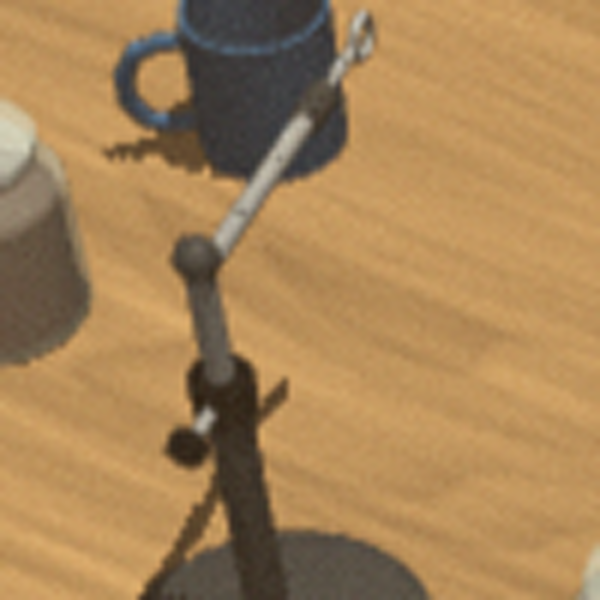

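The larger board, in the block with its hook stem on the +y side, matches the description. The candidates were the large board at top (233,251) and the small board at top (230,303); I choose the large one. Next I measure its pose and the stand's pose.

Run:
```python
from h import *
t=load('top0.pkl');s=load('scene0.pkl')
for n,f in(('top',t),('scene',s)):
    W=cloud(f).reshape(-1,3)
    W=W[np.isfinite(W[:,0])]
    def box(x0,x1,y0,y1,z0,z1):
        m=(W[:,0]>x0)&(W[:,0]<x1)&(W[:,1]>y0)&(W[:,1]<y1)&(W[:,2]>z0)&(W[:,2]<z1);return W[m]
    print(n)
    tab=box(.45,.6,-.1,.05,-.05,.05);print(' table z',np.median(tab[:,2]))
    B=box(.46,.6,.07,.3,.04,.088)
    B=box(.46,.6,.07,.3,.08,.1)
    if len(B)>5:
        c=B.mean(0);u=np.linalg.svd(B-c)[2][0];pr=(B-c)@u;print(' board top',len(B),c.round(4),u.round(3),pr.min(),pr.max(), 'mid',(c+u*(pr.min()+pr.max())/2).round(4))
    B=box(.46,.6,.07,.3,.018,.034);c=B.mean(0);r=cv2.minAreaRect((B[:,:2]*1000).astype(np.float32));print(' block',len(B),r)
    H=box(.46,.6,.07,.3,.1,.16);print(' hook',len(H),H.mean(0).round(4),H.min(0).round(3),H.max(0).round(3))
    R=box(.5,.75,-.3,-.12,.2,.25);R=R;c=R.mean(0);u=np.linalg.svd(R-c)[2][0];pr=(R-c)@u;print(' rod',len(R),c.round(4),u.round(4),(c+u*pr.min()).round(4),(c+u*pr.max()).round(4))
    F=box(.55,.85,-.35,-.05,.004,.022);
    print(' foot',len(F),np.median(F[:,2]),cv2.minEnclosingCircle((F[:,:2]*1000).astype(np.float32)))
    for o in R[np.argsort(R@u)][:12:3]: print('  ',o.round(4))
    for o in R[np.argsort(R@u)][-12::3]: print('  ',o.round(4))
```

```text
top
 table z 3.826653313376434e-05
 board top 252 [0.5319 0.2038 0.0917] [-0.162 -0.987  0.002] -0.08156396791456745 0.0779170474429527 mid [0.5322 0.2056 0.0917]
 block 811 ((532.0567016601562, 200.70773315429688), (149.81906127929688, 70.25732421875), 80.53019714355469)
 hook 54 [0.5328 0.2077 0.1368] [0.526 0.183 0.101] [0.544 0.281 0.152]
 rod 284 [ 0.6487 -0.2045  0.2269] [-0.9656 -0.2563 -0.0433] [ 0.7207 -0.1854  0.2301] [ 0.5595 -0.2282  0.2229]
 foot 2559 0.009250294116831698 ((697.7578735351562, -198.30137634277344), 207.1613006591797)
   [ 0.72   -0.1836  0.2348]
   [ 0.7171 -0.1808  0.2372]
   [ 0.7166 -0.1829  0.239 ]
   [ 0.7142 -0.1804  0.2392]
   [ 0.5678 -0.2247  0.2335]
   [ 0.5661 -0.2254  0.2285]
   [ 0.5636 -0.2275  0.229 ]
   [ 0.5617 -0.2281  0.225 ]
scene
 table z -0.0004910144059280391
 board top 447 [0.537  0.2068 0.0892] [0.164 0.986 0.002] -0.08222633339178105 0.0775137995671342 mid [0.5366 0.2045 0.0892]
 block 714 ((553.6444091796875, 202.36062622070312), (159.5871124267578, 40.684043884277344), 82.99568939208984)
 hook 90 [0.5373 0.2112 0.1317] [0.531 0.182 0.101] [0.543 0.229 0.146]
 rod 285 [ 0.6642 -0.2017  0.2249] [ 0.9667  0.256  -0.0038] [ 0.563  -0.2284  0.2253] [ 0.7247 -0.1857  0.2247]
 foot 1734 0.013198498926763391 ((707.0247192382812, -221.52880859375), 172.19102478027344)
   [ 0.563  -0.2284  0.2296]
   [ 0.5645 -0.2292  0.2149]
   [ 0.5665 -0.2307  0.2156]
   [ 0.568  -0.2266  0.2151]
   [ 0.7231 -0.1853  0.232 ]
   [ 0.7238 -0.1876  0.2315]
   [ 0.725  -0.1918  0.2334]
   [ 0.7242 -0.1866  0.2352]
```

Emit:
{"op": "carry_out", "data": {
  "moves": [
    [[0, 0, 0], [-0.9, 0.92, -0.07], 1],
    [[0, 0, 0], [-0.9, 0.92, -0.07], 1],
    [[0, 0, 0], [-0.9, 0.92, -0.07], 1],
    [[0, 0, 0], [-0.9, 0.92, -0.07], 1],
    [[0, 0, 0], [-0.9, 0.92, -0.07], 1]
  ]
}}

```text
clock: 0.78
position: [0.2916, 0.3866, 0.2666]
ee_rot: [0.0, 0.821, 0.571, -0.0]
force: [0.4, 1.2, -1.0]
gripper_width: 0.0854
```

```bash
cat > ob.py <<'E'
from bench import robot
from h import *
import json
s=robot.observe()
d={k:np.round(np.asarray(v),6).tolist() for k,v in s.items()}
open('log.jsonl','a').write(json.dumps(d)+'\n')
T=pose(s)
if __name__=="__main__":
    print(round(d['clock'],3),'q',np.round(d['qpos'],3),'p',np.round(d['position'],4),'F',np.round(d['force'],2),'M',np.round(d['wrist_torque'],2),'w',round(d['gripper_width'],4));print(T[:3,:3].round(3).tolist())
E
python3 ob.py
```

```text
0.775 q [ 0.819 -0.192  1.785 -0.     1.549 -0.396] p [0.2916 0.3866 0.2666] F [ 0.45  1.21 -1.  ] M [-0.   -0.03 -0.03] w 0.0854
[[0.348, 0.937, -0.0], [0.937, -0.348, -0.0], [-0.0, -0.0, -1.0]]
```

Emit:
{"op": "carry_out", "data": {
  "moves": [
    [[0, 0, 0], [-0.9, 0.92, -0.07], 1],
    [[0, 0, 0], [-0.9, 0.92, -0.07], 1],
    [[0, 0, 0], [-0.9, 0.92, -0.07], 1],
    [[0, 0, 0], [-0.9, 0.92, -0.07], 1],
    [[0, 0, 0], [-0.9, 0.92, -0.07], 1]
  ]
}}

```text
clock: 1.4
position: [0.3739, 0.212, 0.2772]
ee_rot: [0.0, 0.821, 0.571, -0.0]
force: [-0.1, 1.2, 0.8]
gripper_width: 0.085
```

Emit:
{"op": "carry_out", "data": {
  "moves": [
    [[0, 0, 0], [-0.9, 0.92, -0.07], 1],
    [[0, 0, 0], [-0.9, 0.92, -0.07], 1],
    [[0, 0, 0], [-0.9, 0.92, -0.07], 1],
    [[0, 0, 0], [-0.9, 0.92, -0.07], 1],
    [[0, 0, 0], [-0.9, 0.92, -0.07], 1]
  ]
}}

```text
clock: 2.02
position: [0.4562, 0.0374, 0.2877]
ee_rot: [-0.0, 0.821, 0.571, -0.0]
force: [1.5, 0.4, 0.4]
gripper_width: 0.0852
```

```bash
python3 ob.py
```

```text
2.025 q [-0.03  -0.274  1.817  0.     1.599 -1.245] p [0.4562 0.0374 0.2877] F [1.54 0.41 0.36] M [-0.03 -0.01  0.06] w 0.0852
[[0.348, 0.937, -0.0], [0.937, -0.348, 0.0], [-0.0, -0.0, -1.0]]
```

Emit:
{"op": "carry_out", "data": {
  "moves": [
    [[0, 0, 1], [-0.46, 0.47, 0], 1],
    [[0, 0, 1], [-0.42, 0.5, 0], 1],
    [[0, 0, 1], [-0.37, 0.54, 0], 1],
    [[0, 0, 1], [-0.32, 0.57, 0], 1],
    [[0, 0, 1], [-0.27, 0.6, 0], 1]
  ]
}}

```text
clock: 2.65
position: [0.4978, -0.051, 0.2875]
ee_rot: [-0.0, 0.926, 0.378, -0.0]
force: [0.4, 0.2, 0.0]
gripper_width: 0.0854
```

Emit:
{"op": "carry_out", "data": {
  "moves": [
    [[0, 0, 1], [-0.22, 0.62, 0], 1],
    [[0, 0, 1], [-0.16, 0.63, 0], 1],
    [[0, 0, 1], [-0.11, 0.64, 0], 1],
    [[0, 0, 1], [-0.05, 0.65, 0], 1],
    [[0, 0, 1], [0, 0.65, 0], 1]
  ]
}}

```text
clock: 3.28
position: [0.5392, -0.1395, 0.2874]
ee_rot: [-0.0, 0.986, 0.169, -0.0]
force: [-0.0, -0.0, -0.8]
gripper_width: 0.0849
```

```bash
python3 ob.py
python3 - <<'E'
from bench import robot
from h import *
s=robot.observe();f=robot.grab_frame('wrist');pickle.dump((s,f),open('w1.pkl','wb'));cv2.imwrite('pics/w1.png',f["frame"][:,:,::-1])
E
```

```text
3.275 q [-0.345  0.003  1.565  0.     1.574 -0.685] p [ 0.5392 -0.1395  0.2874] F [-0.   -0.04 -0.82] M [-0.05  0.04 -0.01] w 0.0849
[[0.943, 0.333, -0.001], [0.333, -0.943, 0.0], [-0.0, -0.0, -1.0]]
```

View pics/w1.png

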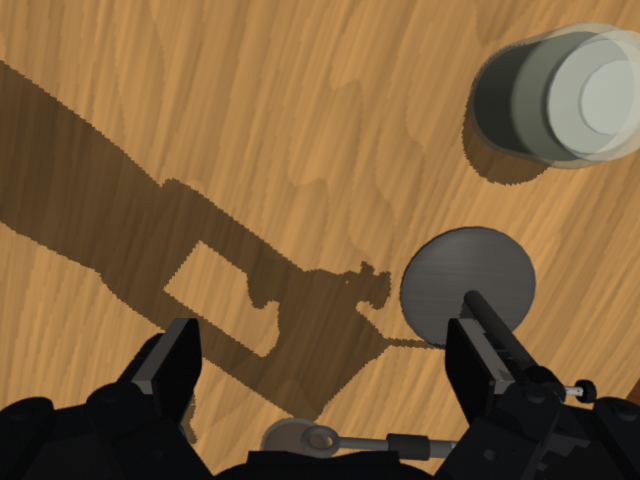

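The view from above shows the eye's ring at (318,440), with the shank and rod running to the right and the foot at (468,287). Now I tilt the tool to look through the hole, which also rehearses the insertion pose.

Emit:
{"op": "carry_out", "data": {
  "moves": [
    [[0, 0, 0.94], [0, 0, 0], 1],
    [[-1, 0, 0], [0, 0, 0], 1],
    [[-1, 0, 0], [0, 0, 0], 1],
    [[-1, 0, 0], [0, 0, 0], 1],
    [[-1, 0, 0], [0, 0, 0], 1]
  ]
}}

```text
clock: 3.95
position: [0.5389, -0.1387, 0.2878]
ee_rot: [0.173, 0.976, 0.128, 0.023]
force: [-0.7, -0.4, -0.5]
gripper_width: 0.0857
```

Emit:
{"op": "carry_out", "data": {
  "moves": [
    [[-1, 0, 0], [0, 0, 0], 1],
    [[-1, 0, 0], [0, 0, 0], 1],
    [[-1, 0, 0], [0, 0, 0], 1],
    [[-1, 0, 0], [0, 0, 0], 1],
    [[-1, 0, 0], [0, 0, 0], 1]
  ]
}}

```text
clock: 4.58
position: [0.5389, -0.1386, 0.2877]
ee_rot: [0.381, 0.915, 0.121, 0.05]
force: [-1.3, 0.2, -0.2]
gripper_width: 0.0853
```

```bash
python3 ob.py
python3 - <<'E'
from bench import robot
from h import *
s=robot.observe();f=robot.grab_frame('wrist');pickle.dump((s,f),open('w2.pkl','wb'));cv2.imwrite('pics/w2.png',f["frame"][:,:,::-1])
E
```

```text
4.575 q [ 0.089 -0.139  1.884 -0.803  1.327  0.003] p [ 0.5389 -0.1386  0.2877] F [-1.25  0.17 -0.17] M [0.36 0.08 0.01] w 0.0853
[[0.966, 0.183, 0.183], [0.259, -0.681, -0.685], [-0.0, 0.709, -0.705]]
```

View pics/w2.png

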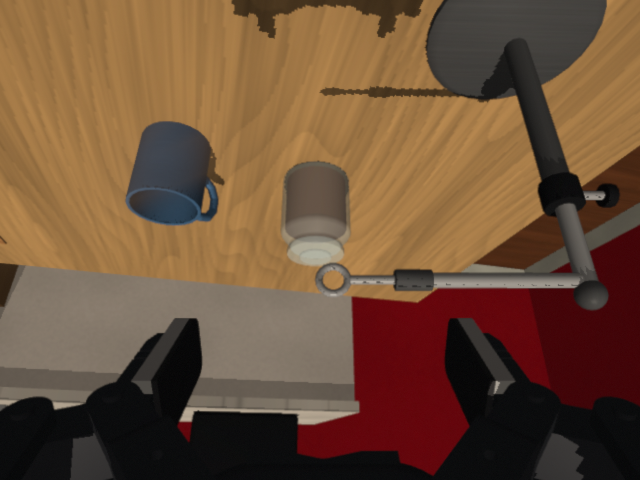

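The ring is clear at (333,280), seen almost along its axis, with the rod running right to the ball at (590,293). Next I enlarge both views to read the ring centre exactly.

Run:
```python
from h import *
s,f=load('w2.pkl');a=cv2.resize(f["frame"][250:310,300:380],None,fx=10,fy=10,interpolation=cv2.INTER_CUBIC);cv2.imwrite('pics/w2c.png',a[:,:,::-1])
s1,f1=load('w1.pkl');a=cv2.resize(f1["frame"][415:465,280:360],None,fx=10,fy=10,interpolation=cv2.INTER_CUBIC);cv2.imwrite('pics/w1c.png',a[:,:,::-1])
```

```text
(no output)
```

View pics/w2c.png

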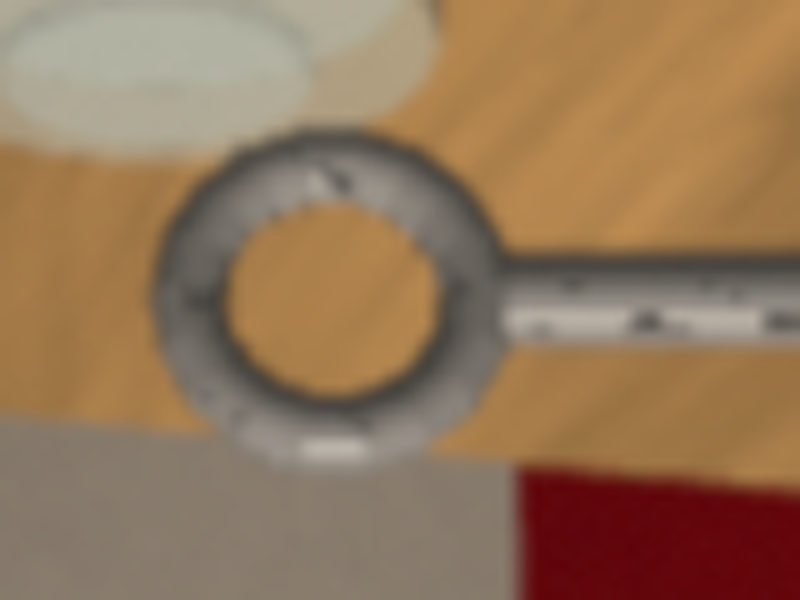

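View pics/w1c.png

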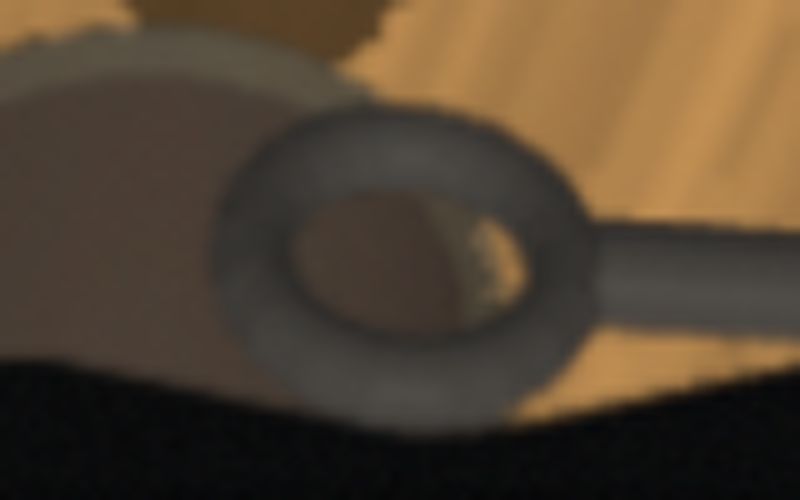

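Run:
```python
from h import *
O=[];D=[]
for n,uv in (('w1.pkl',(320.25,441.35)),('w2.pkl',(333.05,279.5))):
    s,f=load(n);M=pose(s)@f["mount"]
    p=cv2.undistortPoints(np.array([[uv]],float),f["intrinsics"],f["dist"])[0,0]
    d=M[:3,:3]@[p[0],p[1],1];d/=np.linalg.norm(d);O.append(M[:3,3]);D.append(d)
    W=cloud(f,pose(s));u,v=map(round,uv);P=W[v-12:v+13,u-20:u+45].reshape(-1,3)
    P=P[(P[:,2]>.19)&(P[:,2]<.25)];print(n,'depth pts',len(P),P.mean(0).round(4) if len(P) else '')
    if n=='w2.pkl':
        A=W.reshape(-1,3);A=A[(A[:,2]>.195)&(A[:,2]<.245)&(A[:,0]>.55)&(A[:,0]<.72)&(A[:,1]<-.12)&(A[:,1]>-.3)]
        for lo in np.arange(.55,.72,.02):
            q=A[(A[:,0]>lo)&(A[:,0]<lo+.02)];print(lo.round(2),len(q),q.mean(0).round(4) if len(q) else '')
    for st in ('eyeN',):pass
A=sum(np.eye(3)-np.outer(d,d) for d in D);b=sum((np.eye(3)-np.outer(d,d))@o for d,o in zip(D,O))
X=np.linalg.solve(A,b);print('eye',X.round(4),[np.linalg.norm(np.cross(X-o,d)).round(5) for o,d in zip(O,D)],[((X-o)@d).round(3) for o,d in zip(O,D)])
# foot circle from top
t=load('top0.pkl')
for z in (0.0,0.01):
  for uv in ((376.7,185.2),):
    p=cv2.undistortPoints(np.array([[uv]],float),t["intrinsics"],t["dist"])[0,0];d=t["R"].T@[p[0],p[1],1];o=-t["R"].T@t["t"];print('foot',z,(o+d*(z-o[2])/d[2]).round(4))
print('top proj eye',proj(t,X),'scene',proj(load('scene0.pkl'),X))
```

```text
w1.pkl depth pts 914 [ 0.5747 -0.2257  0.2252]
w2.pkl depth pts 748 [ 0.5747 -0.2252  0.2244]
0.55 365 [ 0.5642 -0.228   0.2239]
0.57 486 [ 0.5782 -0.2243  0.2239]
0.59 521 [ 0.6024 -0.2165  0.2245]
0.61 690 [ 0.6193 -0.2113  0.2251]
0.63 558 [ 0.6401 -0.207   0.2246]
0.65 551 [ 0.66   -0.2019  0.2247]
0.67 511 [ 0.68   -0.1967  0.2249]
0.69 863 [ 0.7034 -0.1907  0.2272]
0.71 1408 [ 0.7133 -0.1866  0.2187]
eye [ 0.5701 -0.2292  0.2231] [np.float64(5e-05), np.float64(5e-05)] [np.float64(0.251), np.float64(0.252)]
foot 0.0 [ 0.7142 -0.1907  0.    ]
foot 0.01 [ 0.7122 -0.1895  0.01  ]
top proj eye [[405.18975054 225.58458831]] scene [[239.27255637 175.50725228]]
```

```bash
cat > kin.py <<'E'
import numpy as np,json
from scipy.spatial.transform import Rotation as Ro
from scipy.optimize import least_squares
S0=dict(qpos=[1.12954156,.131151673,1.48926359,3.04e-5,1.52299172,-.0854392960],position=[.20879336,.56197409,.25525867],ee_rot=[4.39183122e-04,8.21083173e-01,5.70807849e-01,-7.93909007e-04])
def data():
    L=[S0]+[json.loads(l) for l in open('log.jsonl')]
    return L
Rz=lambda a:Ro.from_euler('z',a).as_matrix();Ry=lambda a:Ro.from_euler('y',a).as_matrix()
def fk(P,q):
    s=1
    h,x0,l1,x1,l2,x2,y2,d,y3,x3=P
    R6=Ry(q[4])@Rz(q[5]+np.pi)
    p5=Ry(q[4])@[x3,0,d]
    p4=np.array([x2,y3,l2])+Rz(q[3])@(np.array([0,0,0])+p5)
    p3=np.array([x1,0,l1])+Ry(q[2])@p4
    p=Rz(q[0])@(np.array([x0,y2,h])+Ry(q[1])@p3)
    R=Rz(q[0])@Ry(q[1])@Ry(q[2])@Rz(q[3])@R6
    return p,R
def fit():
    D=data()
    pr=np.array([.3,0,.4,0,.4,0,.0,.25,0.05,0])
    def r(P): return np.concatenate([(fk(P,s['qpos'])[0]-s['position'])*1000 for s in D]+[(P-pr)*.5])
    f=least_squares(r,pr);return f.x,D,r(f.x)
def Rq(s): q=s['ee_rot'];return Ro.from_quat([q[1],q[2],q[3],q[0]]).as_matrix()
if __name__=="__main__":
    P,D,r=fit();print(P.round(4))
    for s in D:
        p,R=fk(P,s['qpos']);print((1000*(p-s['position'])).round(1),np.degrees(Ro.from_matrix(R.T@Rq(s)).magnitude()).round(2))
E
python3 kin.py
```

```text
[3.181e-01 1.000e-04 3.691e-01 0.000e+00 5.534e-01 6.160e-02 6.000e-04
 3.398e-01 5.060e-02 1.000e-04]
[0. 0. 0.] 0.0
[-0. -0.  0.] 0.0
[ 0.  0. -0.] 0.0
[-0.  0. -0.] 0.0
[ 0.  0. -0.] 0.0
```

```bash
cat > plan.py <<'E'
from kin import *
P,_,_=fit()
eye=np.array([.5701,-.2292,.2233]); H=np.radians(14.7)
SX=np.array([np.sin(H),-np.cos(H),0]);SY=np.array([np.cos(H),np.sin(H),0]);SZ=np.array([0,0,1.])
def ik(p,R,q0):
    def r(q):
        a,B=fk(P,q);return np.concatenate([(a-p)*1000,Ro.from_matrix(R.T@B).as_rotvec()*300])
    lo=np.array([-2.96,-.89,.02,-1.34,0,-2.66]);hi=np.array([2.96,2.26,2.5,4.48,2.73,2.66])
    f=least_squares(r,np.clip(q0,lo+1e-3,hi-1e-3),bounds=(lo,hi));return f.x,np.abs(f.fun).max()
def tcp(phi,bx=0,bz=-.022,by=0,g=(-.065,.076-.108)):
    # bow at eye+(bx,by,bz); board pitched phi
    X=np.cos(phi)*SX+np.sin(phi)*SZ; Z=-np.sin(phi)*SX+np.cos(phi)*SZ
    bow=eye+bx*SX+by*SY+bz*SZ
    return bow+g[0]*X+g[1]*Z, np.column_stack([SY,X,-Z])
if __name__=="__main__":
    q=np.array([ 0.089,-0.139,1.884,-0.803,1.327,0.003])
    for bx in (-.05,0):
      for ph in (70,65,60,55,50,40,30,20,10,0):
        p,R=tcp(np.radians(ph),bx);qq,e=ik(p,R,q);print(bx,ph,p.round(3),qq.round(2),round(e,2))
E
python3 plan.py
```

```text
-0.05 70 [ 0.559 -0.188  0.129] [ 0.14  0.34  1.95 -1.34  1.26  0.66] 7.05
-0.05 65 [ 0.558 -0.182  0.129] [ 0.13  0.28  1.98 -1.3   1.21  0.61] 0.0
-0.05 60 [ 0.556 -0.176  0.129] [ 0.12  0.23  1.98 -1.2   1.17  0.52] 0.0
-0.05 55 [ 0.555 -0.17   0.13 ] [ 0.1   0.17  1.98 -1.1   1.13  0.43] 0.0
-0.05 50 [ 0.553 -0.164  0.131] [ 0.07  0.13  1.98 -1.    1.11  0.33] 0.0
-0.05 40 [ 0.55  -0.153  0.135] [ 0.02  0.06  1.95 -0.78  1.09  0.12] 0.0
-0.05 30 [ 0.547 -0.142  0.141] [-0.06  0.01  1.91 -0.56  1.11 -0.08] 0.0
-0.05 20 [ 0.545 -0.132  0.149] [-0.14  0.    1.86 -0.35  1.16 -0.27] 0.0
-0.05 10 [ 0.543 -0.124  0.158] [-0.22  0.02  1.8  -0.16  1.25 -0.43] 0.0
-0.05 0 [ 0.541 -0.118  0.169] [-0.31  0.06  1.72 -0.    1.36 -0.56] 0.0
0 70 [ 0.572 -0.237  0.129] [ 0.05  0.34  1.92 -1.34  1.2   0.59] 17.66
0 65 [ 0.57  -0.231  0.129] [ 0.03  0.29  1.96 -1.34  1.13  0.58] 1.65
0 60 [ 0.569 -0.225  0.129] [ 0.02  0.24  1.97 -1.25  1.09  0.49] 0.0
0 55 [ 0.567 -0.218  0.13 ] [-0.    0.19  1.97 -1.14  1.06  0.39] 0.0
0 50 [ 0.566 -0.212  0.131] [-0.02  0.14  1.96 -1.03  1.04  0.28] 0.0
0 40 [ 0.563 -0.201  0.135] [-0.08  0.08  1.93 -0.79  1.03  0.05] 0.0
0 30 [ 0.56  -0.19   0.141] [-0.15  0.05  1.88 -0.55  1.06 -0.17] 0.0
0 20 [ 0.557 -0.181  0.149] [-0.22  0.05  1.82 -0.34  1.13 -0.36] 0.0
0 10 [ 0.555 -0.173  0.158] [-0.3   0.08  1.74 -0.16  1.24 -0.52] 0.0
0 0 [ 0.554 -0.166  0.169] [-0.38  0.13  1.65  0.    1.36 -0.64] 0.0
```

Emit:
{"op": "carry_out", "data": {
  "moves": [
    [[1, 0, 0], [0, -0.7, -0.7], 1],
    [[1, 0, 0], [0, -0.77, -0.64], 1],
    [[1, 0, 0], [0, -0.82, -0.57], 1],
    [[1, 0, 0], [0, -0.87, -0.5], 1],
    [[1, 0, 0], [0, -0.9, -0.42], 1]
  ]
}}

```text
clock: 5.25
position: [0.5003, 0.007, 0.2878]
ee_rot: [0.17, 0.977, 0.129, 0.022]
force: [-0.3, -1.0, -0.2]
gripper_width: 0.0855
```

Emit:
{"op": "carry_out", "data": {
  "moves": [
    [[1, 0, 0], [0, -0.94, -0.34], 1],
    [[1, 0, 0], [0, -0.97, -0.26], 1],
    [[1, 0, 0], [0, -0.98, -0.17], 1],
    [[1, 0, 0], [0, -1, -0.09], 1],
    [[0, 0, 0], [0.8, -1, 0], 1]
  ]
}}

```text
clock: 5.88
position: [0.4851, 0.1568, 0.2882]
ee_rot: [-0.001, 0.992, 0.129, 0.0]
force: [0.3, -0.8, -0.2]
gripper_width: 0.0852
```

Emit:
{"op": "carry_out", "data": {
  "moves": [
    [[0, 0, 1], [0.8, -0.7, 0], 1],
    [[0, 0, 1], [0.8, -0.7, 0], 1],
    [[0, 0, 1], [0.5, -0.6, 0], 1],
    [[0, 0, 1], [0.1, -0.3, 0], 1],
    [[0, 0, 0.8], [0, 0, 0], 1]
  ]
}}

```text
clock: 6.5
position: [0.5394, 0.2373, 0.2873]
ee_rot: [-0.001, 0.997, -0.079, -0.0]
force: [-0.1, 0.0, -0.1]
gripper_width: 0.0856
```

```bash
python3 ob.py; python3 kin.py | tail -2
python3 - <<'E'
from bench import robot
from h import *
s=robot.observe();f=robot.grab_frame('wrist');pickle.dump((s,f),open('w3.pkl','wb'));cv2.imwrite('pics/w3.png',f["frame"][:,:,::-1])
E
```

```text
6.5 q [0.326 0.091 1.475 0.002 1.576 0.485] p [0.5394 0.2373 0.2873] F [-0.1   0.02 -0.13] M [ 0.01 -0.02  0.  ] w 0.0856
[[0.987, -0.158, -0.001], [-0.158, -0.987, 0.002], [-0.001, -0.001, -1.0]]
[ 0.  0. -0.] 0.0
[-0. -0. -0.] 0.0
```

View pics/w3.png

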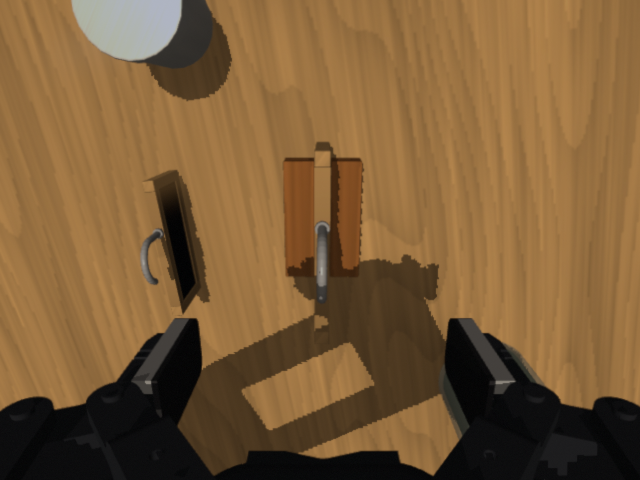

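The large board is seen from above, running from (323,145) to (320,340), with the hook at (321,260) pointing the right way. It is in line with the jaws. I measure its top edge in the tool frame.

Run:
```python
from h import *
s,f=load('w3.pkl');T=pose(s);W=cloud(f,T);v,u=np.mgrid[0:480,0:640]
m=(W[...,2]>.083)&(W[...,2]<.1)&(u>280)&(u<370)&(v>120)&(v<360);Q=W[m];print(len(Q),np.median(Q[:,2]))
t=(Q-T[:3,3])@T[:3,:3];print('tool frame y range',np.percentile(t[:,1],[0,1,50,99,100]).round(4))
for lo in np.arange(-.12,.1,.02):
    k=(t[:,1]>lo)&(t[:,1]<lo+.02)
    if k.sum()>3: print(lo.round(2),k.sum(),t[k].min(0).round(4),t[k].max(0).round(4),t[k].mean(0).round(4))
m=(W[...,2]>.1)&(W[...,2]<.17)&(u>280)&(u<370)&(v>120)&(v<360);Q=W[m];h=(Q-T[:3,3])@T[:3,:3];print('hook tool',h.min(0).round(4),h.max(0).round(4),h.mean(0).round(4),'ztop',np.percentile(Q[:,2],[50,95,100]))
```

```text
2219 0.09280073855424542
tool frame y range [-0.0455 -0.0453  0.0053  0.1121  0.1142]
-0.06 150 [-0.0051 -0.0455  0.1923] [ 0.0066 -0.0402  0.202 ] [ 0.0007 -0.043   0.1951]
-0.04 434 [-0.0053 -0.0397  0.1925] [ 0.0066 -0.0202  0.1971] [ 0.0004 -0.0301  0.1945]
-0.02 416 [-0.0054 -0.0199  0.1923] [ 0.0059 -0.      0.1965] [ 0.0003 -0.0101  0.1945]
0.0 296 [-5.600e-03  1.000e-04  1.874e-01] [0.006  0.0198 0.1962] [0.0003 0.0075 0.1933]
0.02 129 [-0.0057  0.02    0.1925] [0.0061 0.0397 0.1963] [0.     0.029  0.1944]
0.04 94 [-0.0059  0.0401  0.1921] [0.0054 0.0597 0.1961] [-0.0002  0.0498  0.1944]
0.06 161 [-0.006   0.06    0.1921] [0.0054 0.08   0.1962] [-0.0002  0.073   0.1944]
0.08 328 [-0.0062  0.08    0.1925] [0.0055 0.1    0.1964] [-0.0004  0.0901  0.1944]
hook tool [-0.0036  0.0081  0.139 ] [0.0036 0.0546 0.1869] [1.000e-04 2.530e-02 1.501e-01] ztop [0.14134017 0.14613168 0.14828658]
```

Emit:
{"op": "carry_out", "data": {
  "moves": [
    [[0, 0, 0], [0, -0.5, 0.8], 1],
    [[0, 0, 0], [0, -0.55, 1], 1],
    [[0, 0, 0], [0, 0, 1], 1],
    [[0, 0, 0], [0, 0, 1], 1],
    [[0, 0, 0], [0, 0, 0.9], 1]
  ]
}}

```text
clock: 7.18
position: [0.544, 0.2674, 0.1454]
ee_rot: [-0.0, 0.997, -0.078, -0.0]
force: [0.1, -0.4, -0.2]
gripper_width: 0.0855
```

Emit:
{"op": "carry_out", "data": {
  "moves": [
    [[0, 0, 0], [0, 0, 0.7], 1],
    [[0, 0, 0], [0, 0, 0.6], 1],
    [[0, 0, 0], [0, 0, 0.4], 1],
    [[0, 0, 0], [0, 0, 0.2], 1],
    [[0, 0, 0], [0, 0, 0], 1]
  ]
}}

```text
clock: 7.8
position: [0.5444, 0.2674, 0.0894]
ee_rot: [-0.0, 0.997, -0.079, -0.0]
force: [-0.2, 1.2, 0.1]
gripper_width: 0.0853
```

```bash
python3 ob.py
python3 - <<'E'
from bench import robot
from h import *
s=robot.observe();f=robot.grab_frame('wrist');pickle.dump((s,f),open('w4.pkl','wb'));cv2.imwrite('pics/w4.png',f["frame"][:,:,::-1])
E
```

```text
7.8 q [0.372 0.284 1.628 0.    1.23  0.53 ] p [0.5444 0.2674 0.0894] F [-0.16  1.17  0.06] M [-0.07 -0.01  0.07] w 0.0853
[[0.987, -0.158, -0.0], [-0.158, -0.987, 0.0], [-0.0, -0.0, -1.0]]
```

View pics/w4.png

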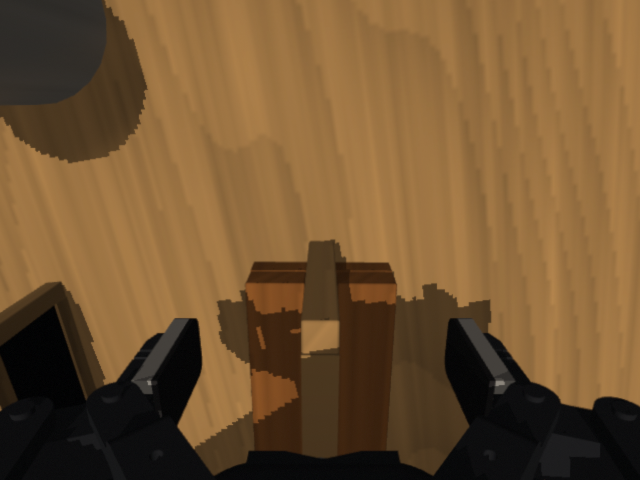

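The jaws straddle the board's near end at (320,330), centred. Closing.

Emit:
{"op": "carry_out", "data": {
  "moves": [
    [[0, 0, 0], [0, 0, 0], 0.1],
    [[0, 0, 0], [0, 0, 0], 0.1],
    [[0, 0, 0], [0, 0, 0], 0.0],
    [[0, 0, 0], [0, 0, 0], 0],
    [[0, 0, 0], [0, 0, 0], 0]
  ],
  "squeeze": 80
}}

```text
clock: 8.48
position: [0.5444, 0.2675, 0.0897]
ee_rot: [-0.0, 0.997, -0.079, 0.0]
force: [-0.1, 0.7, 2.7]
gripper_width: 0.0106
```

Emit:
{"op": "carry_out", "data": {
  "moves": [
    [[0, 0, 0], [0, 0, 0], 0],
    [[0, 0, 0], [0, 0, 0], 0],
    [[0, 0, 0], [0, 0, 0], 0],
    [[0, 0, 0], [0, 0, 0], 0],
    [[0, 0, 0], [0, 0, 0], 0]
  ]
}}

```text
clock: 9.1
position: [0.5445, 0.2675, 0.0897]
ee_rot: [-0.0, 0.997, -0.079, 0.0]
force: [-3.4, 0.6, 5.2]
gripper_width: 0.0109
```

```bash
python3 ob.py
```

```text
9.1 q [0.372 0.284 1.628 0.    1.23  0.531] p [0.5445 0.2675 0.0897] F [-3.41  0.62  5.21] M [ 0.1   0.46 -0.08] w 0.0109
[[0.987, -0.158, 0.0], [-0.158, -0.987, 0.0], [0.0, -0.0, -1.0]]
```

Emit:
{"op": "carry_out", "data": {
  "moves": [
    [[0, 0, 0], [0, 0, -0.2], 0],
    [[0, 0, 0], [0, 0, -0.3], 0],
    [[0, 0, 0], [0, 0, -0.5], 0],
    [[0, 0, 0], [0, 0, -0.6], 0],
    [[0, 0, 0], [0, 0, -0.6], 0]
  ]
}}

```text
clock: 9.72
position: [0.5447, 0.2675, 0.1574]
ee_rot: [-0.0, 0.997, -0.079, 0.001]
force: [-0.0, 0.4, -2.2]
gripper_width: 0.0103
```

```bash
python3 ob.py
python3 - <<'E'
from bench import robot
from h import *
s=robot.observe();f=robot.grab_frame('scene');pickle.dump((s,f),open('s5.pkl','wb'));cv2.imwrite('pics/s5.png',cv2.resize(f["frame"][180:330,300:500],None,fx=4,fy=4,interpolation=cv2.INTER_CUBIC)[:,:,::-1])
E
```

```text
9.725 q [ 0.372  0.213  1.58  -0.     1.348  0.531] p [0.5447 0.2675 0.1574] F [-0.04  0.38 -2.23] M [ 0.19 -0.02 -0.05] w 0.0103
[[0.987, -0.158, 0.001], [-0.158, -0.987, 0.0], [0.001, -0.001, -1.0]]
```

View pics/s5.png

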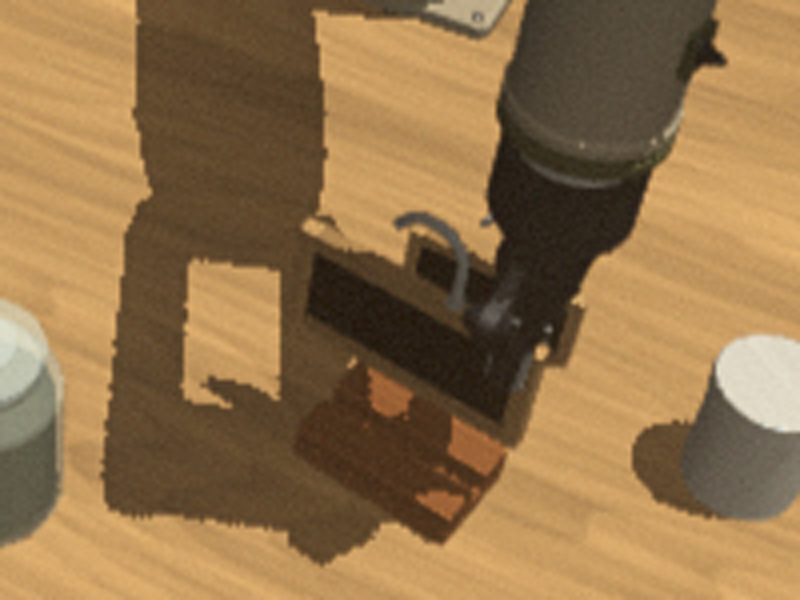

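Emit:
{"op": "carry_out", "data": {
  "moves": [
    [[0, 0, -0.5], [0, 0.5, -0.22], 0],
    [[0, 0, -1], [0, 0.9, -0.22], 0],
    [[0, 0, -1], [0, 1, -0.22], 0],
    [[0, 0, -1], [0, 1, -0.22], 0],
    [[0, 0, -1], [0, 1, -0.22], 0]
  ]
}}

```text
clock: 10.4
position: [0.5443, 0.1353, 0.1893]
ee_rot: [-0.0, 0.993, 0.118, 0.0]
force: [0.9, -0.6, -3.1]
gripper_width: 0.0108
```

Emit:
{"op": "carry_out", "data": {
  "moves": [
    [[0, 0, -0.3], [-0.45, 0.7, 0], 0],
    [[0, 0, 0], [-0.45, 0.7, 0], 0],
    [[0, 0, 0], [-0.45, 0.7, 0], 0],
    [[0, 0, 0], [-0.45, 0.7, 0], 0],
    [[0, 0, 0], [-0.45, 0.5, 0], 0]
  ]
}}

```text
clock: 11.02
position: [0.5037, 0.0223, 0.189]
ee_rot: [0.0, 0.992, 0.13, 0.0]
force: [0.6, -0.3, -2.0]
gripper_width: 0.0108
```

```bash
python3 ob.py
cat > tgt.py <<'E'
import sys
from plan import *
from ob import s,T
g=(-.065,-.031)
def need(phi,bx,bz,by=0,n=1):
    p,R=tcp(np.radians(phi),bx,bz,by,g)
    d=T[:3,:3].T@(p-T[:3,3]);w=Ro.from_matrix(T[:3,:3].T@R).as_rotvec(degrees=True)
    print('target',p.round(4),'shift(30mm)',(d/.03).round(2),'turn(5deg)',(w/5).round(2),'F stand xyz',[round(float(s['force']@a),2) for a in (SX,SY,SZ)])
def now():
    X=T[:3,1];Z=-T[:3,2];bow=T[:3,3]-g[0]*X-g[1]*Z-eye
    print('phi',np.degrees(np.arctan2(X[2],X@SX)).round(2),'yawerr',np.degrees(X@SY).round(2),'bow rel eye mm',[round(1000*float(bow@a),1) for a in (SX,SY,SZ)])
def pt(phi,x,z):
    a=np.radians(phi);return -(np.cos(a)*x-np.sin(a)*z),-(np.sin(a)*x+np.cos(a)*z)
if __name__=="__main__":
    now(); a=[float(v) for v in sys.argv[1:]]
    if a: need(*a)
E
python3 tgt.py 0 -.055 -.002;  python3 - <<'E'
from bench import robot
from h import *
s=robot.observe();f=robot.grab_frame('wrist');pickle.dump((s,f),open('w6.pkl','wb'));cv2.imwrite('pics/w6.png',f["frame"][:,:,::-1])
f=robot.grab_frame('scene');pickle.dump((s,f),open('s6.pkl','wb'));cv2.imwrite('pics/s6.png',cv2.resize(f["frame"][120:320,180:440],None,fx=3,fy=3,interpolation=cv2.INTER_CUBIC)[:,:,::-1])
E
```

```text
11.025 q [-0.057 -0.089  1.835 -0.     1.395 -0.317] p [0.5037 0.0223 0.189 ] F [ 0.56 -0.27 -1.98] M [0.16 0.   0.01] w 0.0108
[[0.966, 0.257, 0.001], [0.257, -0.966, -0.0], [0.001, 0.0, -1.0]]
phi 0.02 yawerr 0.19 bow rel eye mm [-195.2, -0.2, -3.3]
target [ 0.5396 -0.1131  0.1903] shift(30mm) [-0.    4.67 -0.04] turn(5deg) [ 0.   -0.01  0.04] F stand xyz [0.4, 0.47, -1.98]
```

View pics/w6.png

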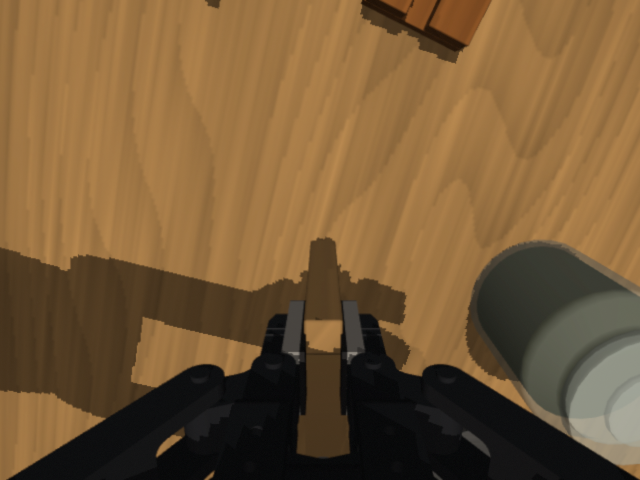

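View pics/s6.png

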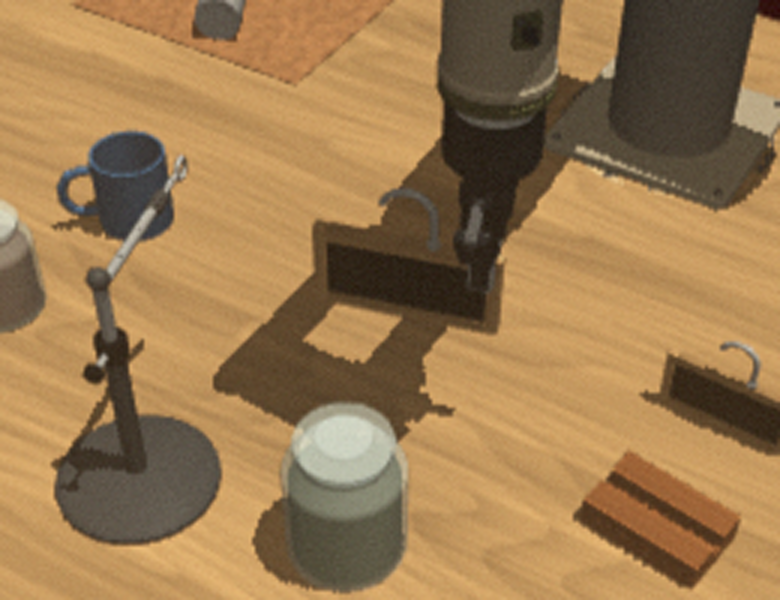

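The board is held level, with its end face at (323,335) in the wrist view. I project the assumed board model into the scene view to check the grasp.

```bash
cat > ov.py <<'E'
from h import *
import sys
def ov(pk,out,box,k,g=(-.065,-.031),eye=(.5701,-.2292,.2233),tilt=0):
    s,f=load(pk);T=pose(s);X=T[:3,1];Y=T[:3,0];Z=-T[:3,2]
    gp=T[:3,3]+T[:3,2]*.006
    bow=T[:3,3]-g[0]*X-g[1]*Z
    im=f["frame"][:,:,::-1].copy();x0,x1,y0,y1=box
    im=cv2.resize(im[y0:y1,x0:x1],None,fx=k,fy=k,interpolation=cv2.INTER_CUBIC)
    def dr(pts,c):
        p=proj(f,np.array(pts)); p=((p-[x0,y0]+.5)*k-.5).round().astype(int);cv2.polylines(im,[p.reshape(-1,1,2)],False,c,1)
    B=lambda x,y,z:bow+x*X+y*Y+(z-.108)*Z
    for y in(-.006,.006): dr([B(-.08,y,0),B(.08,y,0),B(.08,y,.08),B(-.08,y,.08),B(-.08,y,0)],(0,0,255))
    a=np.radians(np.arange(180,21,-5));dr([B(-.022,0,.08)]+[B(.022*np.cos(t),0,.108+.022*np.sin(t)) for t in a],(0,255,0))
    H=np.radians(14.7);SY=np.array([np.cos(H),np.sin(H),0])
    dr([np.array(eye)+.0085*(np.cos(t)*SY+np.sin(t)*np.array([0,0,1])) for t in np.linspace(0,6.3,30)],(255,255,0))
    cv2.imwrite(out,im)
if __name__=="__main__":
    pk,out=sys.argv[1:3];b=list(map(int,sys.argv[3:7]));ov(pk,out,b,int(sys.argv[7]))
E
python3 ov.py s6.pkl pics/o6.png 220 370 140 240 5
```

```text
(no output)
```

View pics/o6.png

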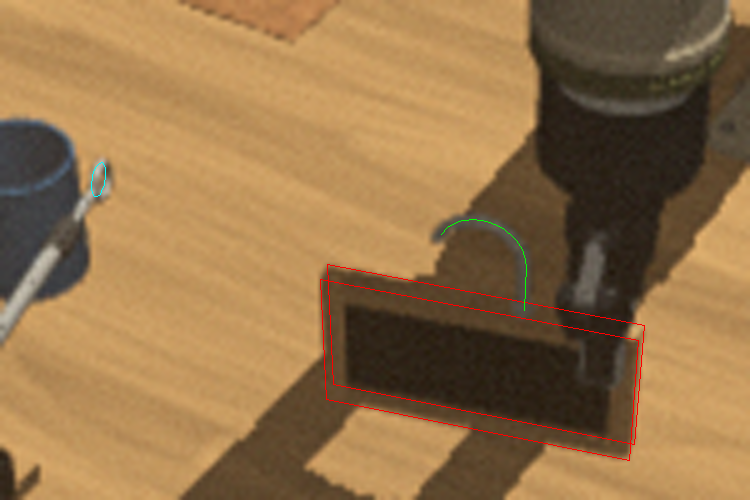

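Emit:
{"op": "carry_out", "data": {
  "moves": [
    [[0, 0, 0], [0, 0.7, 0], 0],
    [[0, 0, 0], [0, 1, 0], 0],
    [[0, 0, 0], [0, 1, 0], 0],
    [[0, 0, 0], [0, 1, -0.04], 0],
    [[0, 0, 0.04], [0, 0.9, 0], 0]
  ]
}}

```text
clock: 11.75
position: [0.54, -0.1105, 0.1899]
ee_rot: [-0.0, 0.992, 0.128, 0.0]
force: [0.1, 0.3, -3.3]
gripper_width: 0.0105
```

```bash
cat > rows.py <<'E'
from tgt import *
def rows(wps):
    p0,R0=T[:3,3],T[:3,:3]
    for w in wps:
        p,R=tcp(np.radians(w[0]),w[1],w[2],w[3] if len(w)>3 else 0,g)
        d=R0.T@(p-p0)/.03;r=Ro.from_matrix(R0.T@R).as_rotvec(degrees=True)/5
        print([r.round(2).tolist(),d.round(2).tolist()],'phi',w[0]);p0,R0=p,R
E
python3 - <<'E'
from rows import *
now()
rows([(f,*pt(f,.055,.002)) for f in np.linspace(0,58,13)[1:]])
E
```

```text
phi -0.01 yawerr 0.02 bow rel eye mm [-57.5, 1.0, -2.4]
[[-0.97, -0.01, 0.0], [-0.03, 0.19, 0.32]] phi 4.833333333333333
[[-0.97, -0.0, 0.0], [-0.0, 0.11, 0.33]] phi 9.666666666666666
[[-0.97, 0.0, -0.0], [0.0, 0.11, 0.33]] phi 14.5
[[-0.97, 0.0, 0.0], [-0.0, 0.11, 0.33]] phi 19.333333333333332
[[-0.97, -0.0, -0.0], [0.0, 0.11, 0.33]] phi 24.166666666666664
[[-0.97, 0.0, 0.0], [-0.0, 0.11, 0.33]] phi 29.0
[[-0.97, -0.0, 0.0], [-0.0, 0.11, 0.33]] phi 33.83333333333333
[[-0.97, -0.0, 0.0], [-0.0, 0.11, 0.33]] phi 38.666666666666664
[[-0.97, -0.0, -0.0], [0.0, 0.11, 0.33]] phi 43.5
[[-0.97, 0.0, 0.0], [-0.0, 0.11, 0.33]] phi 48.33333333333333
[[-0.97, 0.0, -0.0], [0.0, 0.11, 0.33]] phi 53.166666666666664
[[-0.97, 0.0, -0.0], [0.0, 0.11, 0.33]] phi 58.0
```

Emit:
{"op": "carry_out", "data": {
  "moves": [
    [[-0.97, 0, 0], [-0.03, 0.15, 0.32], 0],
    [[-0.97, 0, 0], [0, 0.11, 0.33], 0],
    [[-0.97, 0, 0], [0, 0.11, 0.33], 0],
    [[-0.97, 0, 0], [0, 0.11, 0.33], 0],
    [[-0.97, 0, 0], [0, 0.11, 0.33], 0]
  ]
}}

```text
clock: 12.38
position: [0.5455, -0.1344, 0.1443]
ee_rot: [0.209, 0.969, 0.125, 0.028]
force: [-0.0, -0.7, -2.3]
gripper_width: 0.0108
```

Emit:
{"op": "carry_out", "data": {
  "moves": [
    [[-0.97, 0, 0], [0, 0.11, 0.33], 0],
    [[-0.97, 0, 0], [0, 0.11, 0.33], 0],
    [[-0.97, 0, 0], [0, 0.11, 0.33], 0],
    [[-0.97, 0, 0], [0, 0.11, 0.33], 0],
    [[-0.97, 0, 0], [0, 0.11, 0.33], 0]
  ]
}}

```text
clock: 13.0
position: [0.5561, -0.174, 0.1126]
ee_rot: [0.408, 0.904, 0.117, 0.054]
force: [0.6, 0.7, -2.4]
gripper_width: 0.0106
```

Emit:
{"op": "carry_out", "data": {
  "moves": [
    [[-0.97, 0, 0], [0, 0.11, 0.33], 0],
    [[-0.97, 0, 0], [0, 0.11, 0.33], 0],
    [[0, 0, 0], [0, 0, 0], 0],
    [[0, 0, 0], [0, 0, 0], 0],
    [[0, 0, 0], [0, 0, 0], 0]
  ]
}}

```text
clock: 13.62
position: [0.5612, -0.1935, 0.1064]
ee_rot: [0.482, 0.867, 0.111, 0.063]
force: [0.3, -0.5, -3.0]
gripper_width: 0.0109
```

```bash
python3 ob.py
python3 - <<'E'
from bench import robot
from h import *
s=robot.observe()
for n in ('scene','top','wrist'):
    f=robot.grab_frame(n);pickle.dump((s,f),open(n[0]+'7.pkl','wb'));cv2.imwrite(f'pics/{n[0]}7.png',f["frame"][:,:,::-1])
from rows import *
now()
rows([(58,*pt(58,.055,.002))]+[(58,*pt(58,x,.0)) for x in(.045,.035,.026)])
E
python3 ov.py s7.pkl pics/o7.png 190 340 110 220 5;python3 ov.py t7.pkl pics/p7.png 320 470 170 270 5
```

```text
13.625 q [ 0.07   0.258  1.976 -1.207  1.104  0.525] p [ 0.5612 -0.1935  0.1064] F [ 0.28 -0.54 -2.99] M [ 0.84  0.17 -0.02] w 0.0109
[[0.967, 0.132, 0.217], [0.254, -0.511, -0.821], [0.002, 0.849, -0.528]]
phi 58.18 yawerr -0.08 bow rel eye mm [-28.8, -0.0, -45.6]
[[0.04, -0.01, -0.02], [-0.0, -0.04, 0.07]] phi 58
[[0.0, 0.0, 0.0], [-0.0, 0.33, -0.07]] phi 58
[[0.0, 0.0, 0.0], [0.0, 0.33, 0.0]] phi 58
[[0.0, 0.0, 0.0], [-0.0, 0.3, -0.0]] phi 58
```

View pics/o7.png

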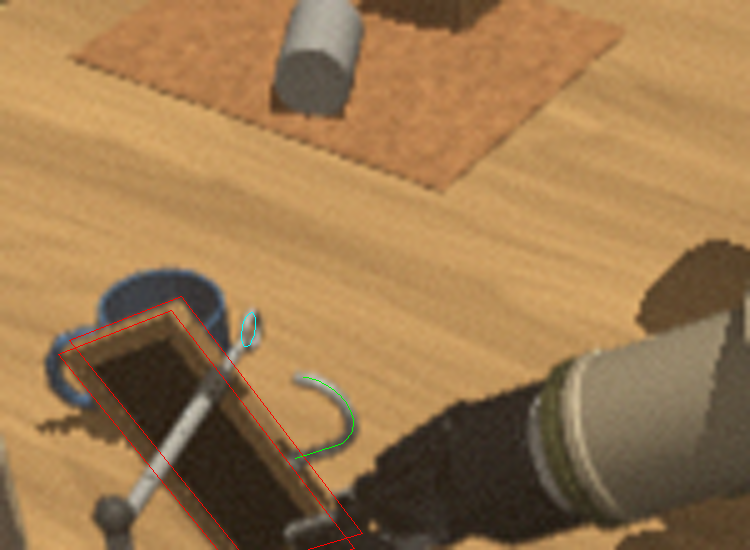

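View pics/p7.png

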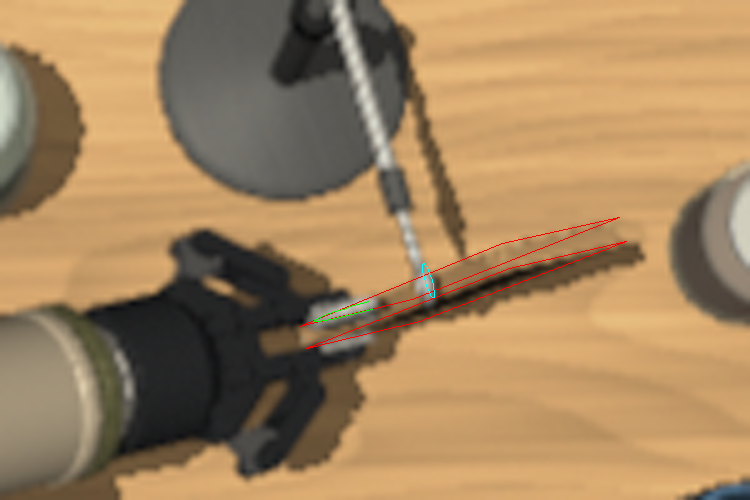

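View pics/w7.png

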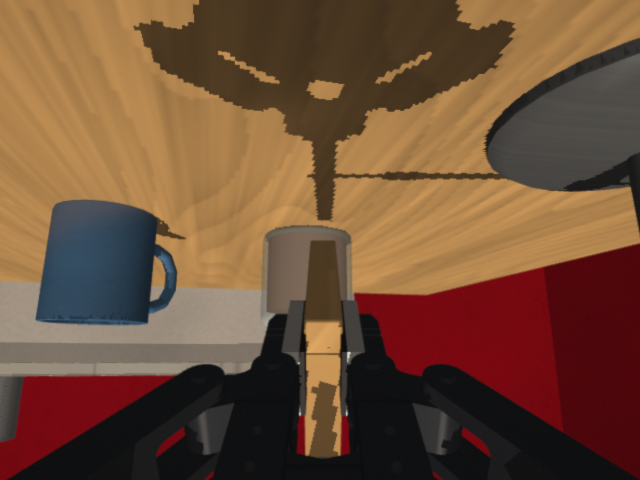

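Run:
```python
from h import *
for n,(x0,x1,y0,y1) in dict(s7=(230,270,160,210),t7=(370,420,215,245)).items():
    s,f=load(n+'.pkl');k=16 if n=='t7' else 12
    a=cv2.resize(f["frame"][y0:y1,x0:x1],None,fx=k,fy=k,interpolation=cv2.INTER_CUBIC);cv2.imwrite(f'pics/{n}z.png',a[:,:,::-1])
    from plan import *
    T=pose(s);X=T[:3,1];Z=-T[:3,2];bow=T[:3,3]+.065*X+.031*Z
    pts=[eye,bow+.0204*X+.0082*Z,bow+.022*Z,bow-.022*X]
    print(n,((proj(f,np.array(pts))-[x0,y0]+.5)*k-.5).round(0).tolist())
```

```text
s7 [[117.0, 191.0], [242.0, 305.0], [348.0, 363.0], [328.0, 469.0]]
t7 [[571.0, 176.0], [387.0, 242.0], [236.0, 291.0], [257.0, 301.0]]
```

View pics/s7z.png

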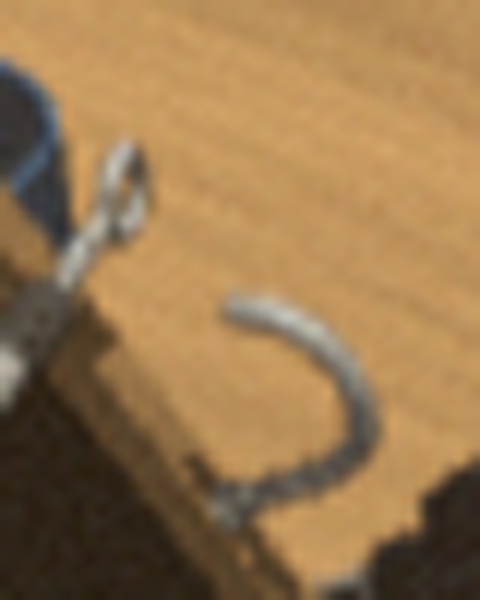

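View pics/t7z.png

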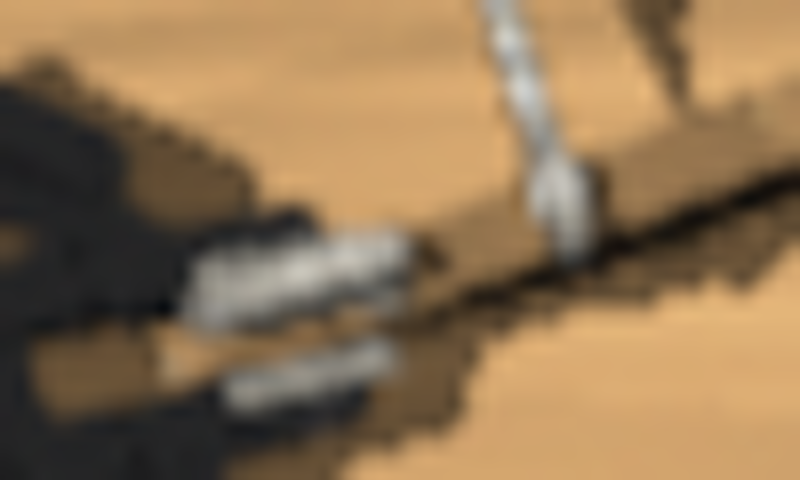

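Both views agree with the model to about 1 px: in the scene view the eye is near (240,176) and the hook tip near (249,186). Now I slide the eye into the gap in front of the tip.

Emit:
{"op": "carry_out", "data": {
  "moves": [
    [[0, 0, 0], [0, 0.2, 0], 0],
    [[0, 0, 0], [0, 0.3, 0], 0],
    [[0, 0, 0], [0, 0.25, 0], 0],
    [[0, 0, 0], [0, 0.15, 0], 0],
    [[0, 0, 0], [0, 0, 0], 0]
  ]
}}

```text
clock: 14.4
position: [0.5642, -0.2077, 0.1288]
ee_rot: [0.482, 0.867, 0.111, 0.063]
force: [0.7, 0.0, -3.4]
gripper_width: 0.0105
```

```bash
python3 ob.py;python3 - <<'E'
from bench import robot
from rows import *
now()
rows([(58,*pt(58,.026,.001)),(58,-.0115,-.0225),(58,-.009,-.0222),(58,-.006,-.022),(58,-.003,-.022),(58,-.0,-.022)])
from h import *
s=robot.observe()
for n in ('scene','top'):
    f=robot.grab_frame(n);pickle.dump((s,f),open(n[0]+'8.pkl','wb'))
E
python3 ov.py s8.pkl pics/o8.png 210 285 150 210 10;python3 ov.py t8.pkl pics/p8.png 365 425 205 245 12
```

```text
14.4 q [ 0.042  0.214  1.976 -1.199  1.1    0.468] p [ 0.5642 -0.2077  0.1288] F [ 0.68  0.02 -3.37] M [ 0.86  0.24 -0.  ] w 0.0105
[[0.967, 0.133, 0.216], [0.254, -0.51, -0.822], [0.001, 0.85, -0.527]]
phi 58.21 yawerr -0.05 bow rel eye mm [-14.4, -0.3, -22.9]
[[0.04, -0.0, -0.01], [0.01, 0.03, 0.03]] phi 58
[[0.0, 0.0, 0.0], [-0.0, 0.03, 0.04]] phi 58
[[0.0, 0.0, 0.0], [-0.0, 0.05, 0.07]] phi 58
[[0.0, 0.0, 0.0], [0.0, 0.06, 0.08]] phi 58
[[0.0, 0.0, 0.0], [-0.0, 0.05, 0.08]] phi 58
[[0.0, 0.0, 0.0], [0.0, 0.05, 0.08]] phi 58
```

View pics/o8.png

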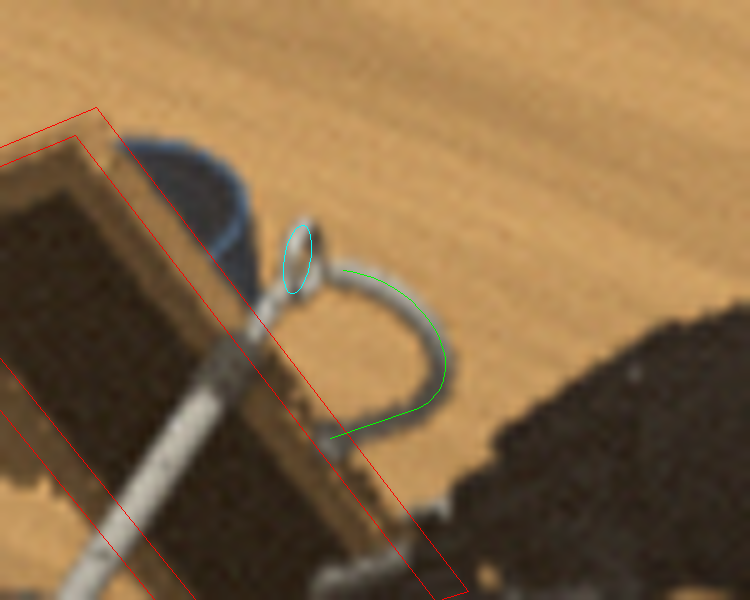

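View pics/p8.png

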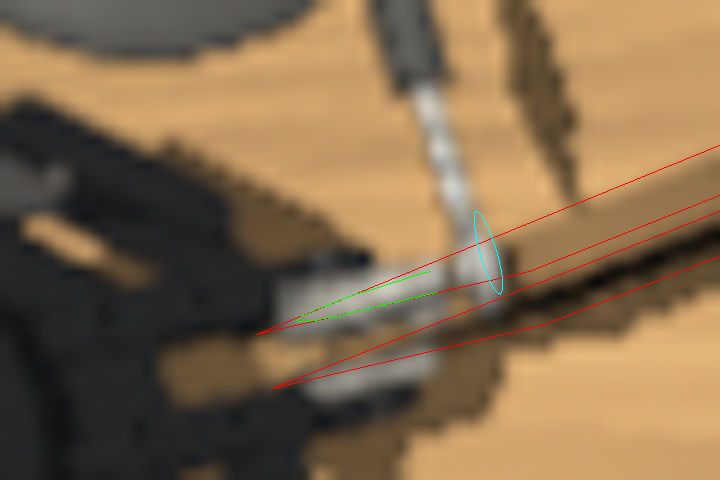

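Scene: the tip at (244,177) faces the ring at (240,176). The fixed cameras put the eye 1–2 mm towards -y and slightly lower than my estimate. I move in small steps and watch the force.

Emit:
{"op": "carry_out", "data": {
  "moves": [
    [[0, 0, 0], [-0.02, 0.03, 0.04], 0],
    [[0, 0, 0], [0, 0.03, 0.04], 0],
    [[0, 0, 0], [0, 0.02, 0.05], 0],
    [[0, 0, 0], [0, 0, 0], 0],
    [[0, 0, 0], [0, 0, 0], 0]
  ]
}}

```text
clock: 15.12
position: [0.5646, -0.212, 0.1282]
ee_rot: [0.482, 0.867, 0.112, 0.062]
force: [0.7, -1.1, -2.2]
gripper_width: 0.0105
```

```bash
cat > q.py <<'E'
from rows import *
now();print('t',round(s['clock'],2),'F sx sy sz',[round(float(s['force']@a),2) for a in (SX,SY,SZ)],'M',[round(float(s['wrist_torque']@a),3) for a in (SX,SY,SZ)],'w',round(s['gripper_width'],4),'q4',round(s['qpos'][3],3))
E
python3 q.py
```

```text
phi 58.2 yawerr 0.01 bow rel eye mm [-10.1, -0.9, -23.5]
t 15.12 F sx sy sz [1.23, 0.35, -2.15] M [0.011, 0.82, 0.048] w 0.0105 q4 -1.203
```

Emit:
{"op": "carry_out", "data": {
  "moves": [
    [[0, 0, 0], [0, 0.02, 0.01], 0],
    [[0, 0, 0], [0, 0.02, 0.02], 0],
    [[0, 0, 0], [0, 0, 0], 0],
    [[0, 0, 0], [0, 0, 0], 0],
    [[0, 0, 0], [0, 0, 0], 0]
  ]
}}

```text
clock: 15.75
position: [0.565, -0.2133, 0.1287]
ee_rot: [0.482, 0.867, 0.112, 0.062]
force: [-0.1, 0.3, -2.6]
gripper_width: 0.0109
```

```bash
python3 q.py
```

```text
phi 58.2 yawerr 0.01 bow rel eye mm [-8.7, -0.9, -23.0]
t 15.75 F sx sy sz [-0.31, -0.04, -2.57] M [0.016, 0.864, -0.065] w 0.0109 q4 -1.204
```

Emit:
{"op": "carry_out", "data": {
  "moves": [
    [[0, 0, 0], [0, 0.01, 0.02], 0],
    [[0, 0, 0], [0, 0.02, 0.02], 0],
    [[0, 0, 0], [0, 0, 0], 0],
    [[0, 0, 0], [0, 0, 0], 0],
    [[0, 0, 0], [0, 0, 0], 0]
  ]
}}

```text
clock: 16.38
position: [0.5653, -0.2148, 0.1289]
ee_rot: [0.482, 0.867, 0.112, 0.062]
force: [0.8, -0.5, -3.2]
gripper_width: 0.0108
```

```bash
python3 q.py
```

```text
phi 58.2 yawerr 0.01 bow rel eye mm [-7.2, -0.9, -22.8]
t 16.38 F sx sy sz [0.71, 0.69, -3.21] M [-0.035, 0.864, 0.005] w 0.0108 q4 -1.205
```

Emit:
{"op": "carry_out", "data": {
  "moves": [
    [[0, 0, 0], [0, 0.01, 0.02], 0],
    [[0, 0, 0], [0, 0.02, 0.02], 0],
    [[0, 0, 0], [0, 0, 0], 0],
    [[0, 0, 0], [0, 0, 0], 0],
    [[0, 0, 0], [0, 0, 0], 0]
  ]
}}

```text
clock: 17.0
position: [0.5657, -0.2162, 0.129]
ee_rot: [0.482, 0.867, 0.112, 0.062]
force: [0.5, -0.0, -2.7]
gripper_width: 0.0107
```

```bash
python3 q.py;python3 - <<'E'
from bench import robot
from h import *
s=robot.observe()
for n in ('scene','top'):
    f=robot.grab_frame(n);pickle.dump((s,f),open(n[0]+'9.pkl','wb'))
E
python3 ov.py s9.pkl pics/o9.png 225 275 155 200 14
```

```text
phi 58.2 yawerr 0.01 bow rel eye mm [-5.7, -0.9, -22.7]
t 17.0 F sx sy sz [0.16, 0.46, -2.72] M [-0.006, 0.925, 0.01] w 0.0107 q4 -1.206
```

View pics/o9.png

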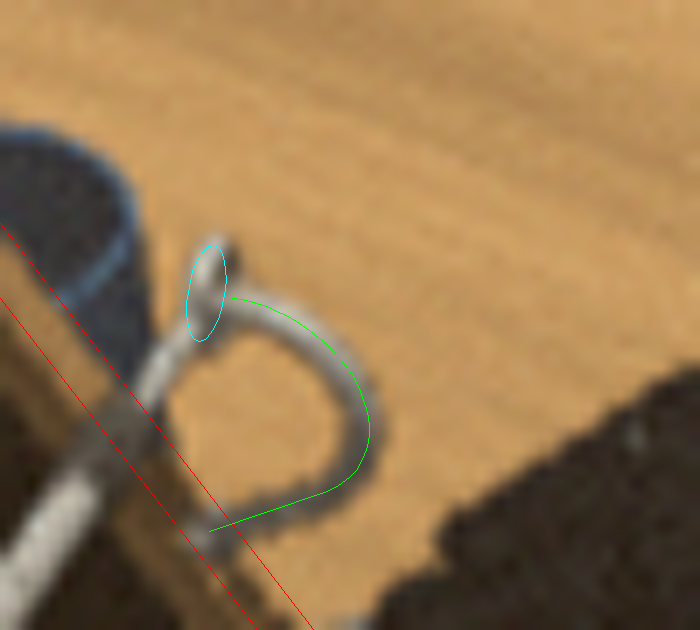

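Emit:
{"op": "carry_out", "data": {
  "moves": [
    [[0, 0, 0], [0, 0.02, 0.02], 0],
    [[0, 0, 0], [0, 0.02, 0.02], 0],
    [[0, 0, 0], [0, 0, 0], 0],
    [[0, 0, 0], [0, 0, 0], 0],
    [[0, 0, 0], [0, 0, 0], 0]
  ]
}}

```text
clock: 17.73
position: [0.5661, -0.2178, 0.1294]
ee_rot: [0.482, 0.867, 0.112, 0.062]
force: [0.4, -0.0, -2.7]
gripper_width: 0.0103
```

```bash
python3 q.py
```

```text
phi 58.2 yawerr 0.01 bow rel eye mm [-4.1, -0.9, -22.3]
t 17.73 F sx sy sz [0.09, 0.34, -2.71] M [0.046, 0.875, 0.015] w 0.0103 q4 -1.207
```

Emit:
{"op": "carry_out", "data": {
  "moves": [
    [[0, 0, 0], [0, 0.02, 0.02], 0],
    [[0, 0, 0], [0, 0.01, 0.02], 0],
    [[0, 0, 0], [0, 0, 0], 0],
    [[0, 0, 0], [0, 0, 0], 0],
    [[0, 0, 0], [0, 0, 0], 0]
  ]
}}

```text
clock: 18.35
position: [0.5665, -0.2193, 0.1295]
ee_rot: [0.482, 0.867, 0.112, 0.062]
force: [-0.7, 0.8, -2.4]
gripper_width: 0.0106
```

```bash
python3 q.py
```

```text
phi 58.2 yawerr 0.01 bow rel eye mm [-2.6, -0.9, -22.2]
t 18.35 F sx sy sz [-0.94, -0.51, -2.41] M [0.017, 0.895, -0.01] w 0.0106 q4 -1.208
```

Run:
```python
from bench import robot
from h import *
s=robot.observe()
for n in ('scene','top'):
    f=robot.grab_frame(n);pickle.dump((s,f),open(n[0]+'10.pkl','wb'))
    x0,x1,y0,y1=(225,275,150,195) if n=='scene' else (375,420,210,245)
    cv2.imwrite(f'pics/{n[0]}10.png',cv2.resize(f["frame"][y0:y1,x0:x1],None,fx=14,fy=14,interpolation=cv2.INTER_CUBIC)[:,:,::-1])
```

```text
(no output)
```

View pics/s10.png

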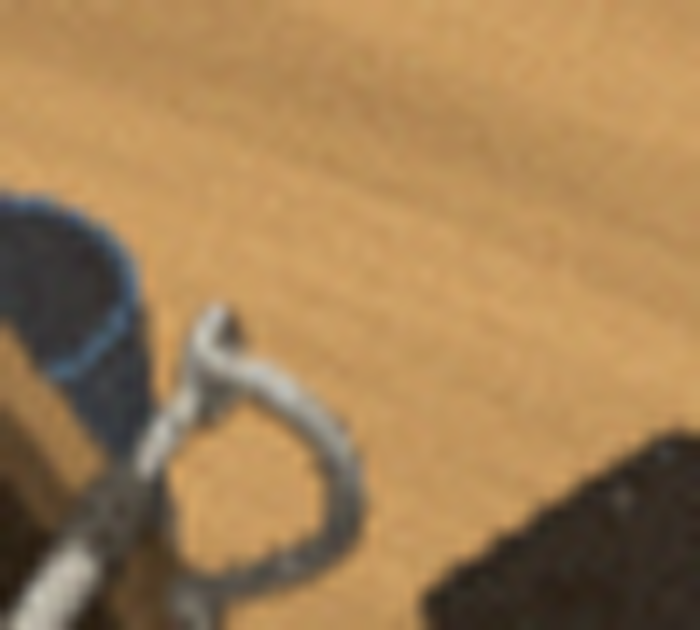

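View pics/t10.png

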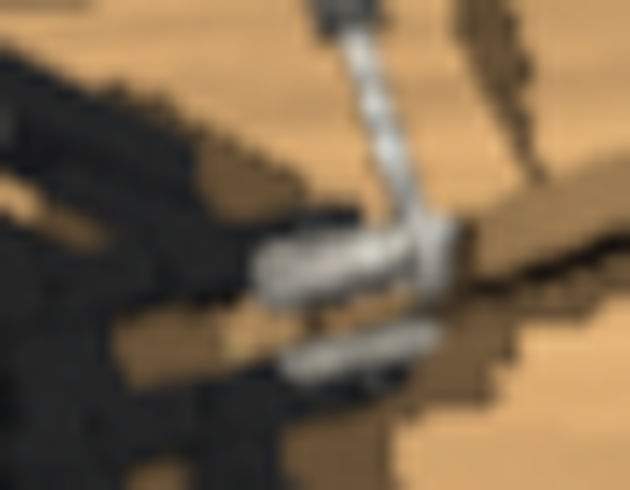

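In the scene crop the rod passes into the ring at (240,176), with ring steel visible above and below it, and there is no contact force. Now I turn the hook through about its bow, stepwise.

Run:
```python
from rows import *
rows([(f,x,z,-.0009) for f,x,z in [(56,-.002,-.0222),(54,-.0015,-.0222),(52,-.001,-.0222),(50,-.0005,-.0222),(46,-.0005,-.0222),(42,-.0005,-.0222)]])
```

```text
[[0.44, -0.0, 0.0], [0.0, -0.03, -0.07]] phi 56
[[0.4, -0.0, 0.0], [0.0, -0.03, -0.06]] phi 54
[[0.4, -0.0, -0.0], [-0.0, -0.02, -0.06]] phi 52
[[0.4, 0.0, -0.0], [0.0, -0.02, -0.06]] phi 50
[[0.8, -0.0, -0.0], [-0.0, -0.07, -0.15]] phi 46
[[0.8, 0.0, 0.0], [0.0, -0.07, -0.15]] phi 42
```

Emit:
{"op": "carry_out", "data": {
  "moves": [
    [[0.4, 0, 0], [0, -0.03, -0.06], 0],
    [[0.4, 0, 0], [0, -0.03, -0.06], 0],
    [[0.4, 0, 0], [0, -0.02, -0.06], 0],
    [[0.4, 0, 0], [0, -0.02, -0.06], 0],
    [[0, 0, 0], [0, 0, 0], 0]
  ]
}}

```text
clock: 19.08
position: [0.565, -0.2122, 0.132]
ee_rot: [0.421, 0.898, 0.115, 0.055]
force: [-0.5, -0.2, -1.6]
gripper_width: 0.0105
```

```bash
python3 q.py
```

```text
phi 50.24 yawerr -0.07 bow rel eye mm [-0.0, -0.7, -21.5]
t 19.07 F sx sy sz [0.07, -0.52, -1.55] M [-0.009, 0.781, -0.003] w 0.0105 q4 -1.03
```

Emit:
{"op": "carry_out", "data": {
  "moves": [
    [[0, 0, 0], [0, 0, 0], 0],
    [[0, 0, 0], [0, 0, 0], 0],
    [[0, 0, 0], [0, 0, 0], 0],
    [[0, 0, 0], [0, 0, 0], 0],
    [[0, 0, 0], [0, 0, 0], 0]
  ]
}}

```text
clock: 19.7
position: [0.5646, -0.2119, 0.1311]
ee_rot: [0.421, 0.898, 0.116, 0.054]
force: [-1.4, -0.3, -1.7]
gripper_width: 0.0107
```

```bash
python3 q.py;  python3 - <<'E'
from rows import *
rows([(f,-.0005,-.0220,-.0009) for f in (46,42,38,34,30,26,22)])
E
```

```text
phi 50.2 yawerr 0.02 bow rel eye mm [-0.3, -0.9, -22.4]
t 19.7 F sx sy sz [-0.07, -1.46, -1.75] M [0.021, 0.779, -0.051] w 0.0107 q4 -1.03
[[0.84, -0.0, 0.0], [0.0, -0.06, -0.17]] phi 46
[[0.8, 0.0, 0.0], [0.0, -0.07, -0.15]] phi 42
[[0.8, -0.0, 0.0], [0.0, -0.07, -0.15]] phi 38
[[0.8, 0.0, -0.0], [0.0, -0.07, -0.15]] phi 34
[[0.8, -0.0, -0.0], [-0.0, -0.07, -0.15]] phi 30
[[0.8, 0.0, 0.0], [0.0, -0.07, -0.15]] phi 26
[[0.8, 0.0, 0.0], [0.0, -0.07, -0.15]] phi 22
```

Emit:
{"op": "carry_out", "data": {
  "moves": [
    [[0.5, 0, 0], [0, -0.03, -0.1], 0],
    [[0.6, 0, 0], [0, -0.05, -0.12], 0],
    [[0.6, 0, 0], [0, -0.05, -0.12], 0],
    [[0, 0, 0], [0, 0, 0], 0],
    [[0, 0, 0], [0, 0, 0], 0]
  ]
}}

```text
clock: 20.32
position: [0.5618, -0.2023, 0.135]
ee_rot: [0.353, 0.927, 0.12, 0.045]
force: [-0.0, 0.1, -1.4]
gripper_width: 0.0107
```

```bash
python3 q.py
```

```text
phi 41.76 yawerr 0.01 bow rel eye mm [-0.3, -1.2, -21.9]
t 20.32 F sx sy sz [-0.1, -0.02, -1.43] M [-0.025, 0.757, -0.017] w 0.0107 q4 -0.829
```

Emit:
{"op": "carry_out", "data": {
  "moves": [
    [[0.5, 0, 0], [0, -0.02, -0.11], 0],
    [[0.6, 0, 0], [0, -0.05, -0.12], 0],
    [[0.6, 0, 0], [0, -0.05, -0.12], 0],
    [[0, 0, 0], [0, 0, 0], 0],
    [[0, 0, 0], [0, 0, 0], 0]
  ]
}}

```text
clock: 20.95
position: [0.5591, -0.193, 0.1404]
ee_rot: [0.284, 0.95, 0.123, 0.036]
force: [0.5, -0.0, -2.0]
gripper_width: 0.0105
```

```bash
python3 q.py
```

```text
phi 33.26 yawerr 0.04 bow rel eye mm [-0.4, -1.4, -21.3]
t 20.95 F sx sy sz [0.14, 0.51, -2.0] M [-0.022, 0.655, 0.002] w 0.0105 q4 -0.628
```

Emit:
{"op": "carry_out", "data": {
  "moves": [
    [[0.6, 0, 0], [0.01, -0.05, -0.11], 0],
    [[0.6, 0, 0], [0.01, -0.05, -0.11], 0],
    [[0.6, 0, 0], [0, -0.05, -0.11], 0],
    [[0, 0, 0], [0, 0, 0], 0],
    [[0, 0, 0], [0, 0, 0], 0]
  ]
}}

```text
clock: 21.58
position: [0.5575, -0.1842, 0.1466]
ee_rot: [0.208, 0.97, 0.125, 0.026]
force: [-0.2, 0.1, -3.5]
gripper_width: 0.0107
```

```bash
python3 q.py
```

```text
phi 24.26 yawerr 0.04 bow rel eye mm [-0.2, -0.7, -21.7]
t 21.57 F sx sy sz [-0.15, -0.2, -3.49] M [0.019, 0.51, -0.033] w 0.0107 q4 -0.429
```

Emit:
{"op": "carry_out", "data": {
  "moves": [
    [[0.6, 0, 0], [0, -0.05, -0.11], 0],
    [[0.6, 0, 0], [0, -0.05, -0.11], 0],
    [[0.6, 0, 0], [0, -0.05, -0.11], 0],
    [[0, 0, 0], [0, 0, 0], 0],
    [[0, 0, 0], [0, 0, 0], 0]
  ]
}}

```text
clock: 22.2
position: [0.5556, -0.1767, 0.1543]
ee_rot: [0.132, 0.983, 0.127, 0.016]
force: [-0.7, -0.2, -1.8]
gripper_width: 0.0106
```

```bash
python3 q.py
```

```text
phi 15.26 yawerr 0.03 bow rel eye mm [0.0, -0.6, -22.0]
t 22.2 F sx sy sz [0.02, -0.77, -1.81] M [0.045, 0.398, 0.015] w 0.0106 q4 -0.25
```

Emit:
{"op": "carry_out", "data": {
  "moves": [
    [[0.6, 0, 0], [0, -0.05, -0.11], 0],
    [[0.6, 0, 0], [0, -0.05, -0.11], 0],
    [[0.6, 0, 0], [0, -0.05, -0.11], 0],
    [[0, 0, 0], [0, 0, 0], 0],
    [[0, 0, 0], [0, 0, 0], 0]
  ]
}}

```text
clock: 22.82
position: [0.554, -0.1703, 0.1631]
ee_rot: [0.054, 0.99, 0.128, 0.007]
force: [0.1, 0.4, -1.9]
gripper_width: 0.0104
```

```bash
python3 q.py
```

```text
phi 6.27 yawerr 0.03 bow rel eye mm [0.2, -0.6, -22.3]
t 22.82 F sx sy sz [-0.35, 0.2, -1.85] M [0.02, 0.293, -0.035] w 0.0104 q4 -0.095
```

Emit:
{"op": "carry_out", "data": {
  "moves": [
    [[0.6, 0, 0], [0, -0.05, -0.11], 0],
    [[0.6, 0, 0], [0, -0.05, -0.11], 0],
    [[0, 0, 0], [0, 0, 0], 0],
    [[0, 0, 0], [0, 0, 0], 0],
    [[0, 0, 0], [0, 0, 0], 0]
  ]
}}

```text
clock: 23.45
position: [0.5532, -0.1667, 0.1697]
ee_rot: [0.002, 0.992, 0.128, -0.0]
force: [0.2, 0.2, -3.1]
gripper_width: 0.0105
```

```bash
python3 q.py;python3 - <<'E'
from bench import robot
from h import *
s=robot.observe()
for n in ('scene','top'):
    f=robot.grab_frame(n);pickle.dump((s,f),open(n[0]+'11.pkl','wb'))
E
python3 ov.py s11.pkl pics/o11.png 210 290 150 220 9;python3 ov.py t11.pkl pics/p11.png 365 425 205 245 12
python3 -c "
from h import *
s,f=load('s11.pkl');cv2.imwrite('pics/s11.png',cv2.resize(f['frame'][155:200,220:275],None,fx=14,fy=14,interpolation=cv2.INTER_CUBIC)[:,:,::-1])"
```

```text
phi 0.23 yawerr 0.04 bow rel eye mm [0.1, -0.4, -22.3]
t 23.45 F sx sy sz [-0.15, 0.21, -3.06] M [0.031, 0.142, -0.005] w 0.0105 q4 -0.004
```

View pics/o11.png

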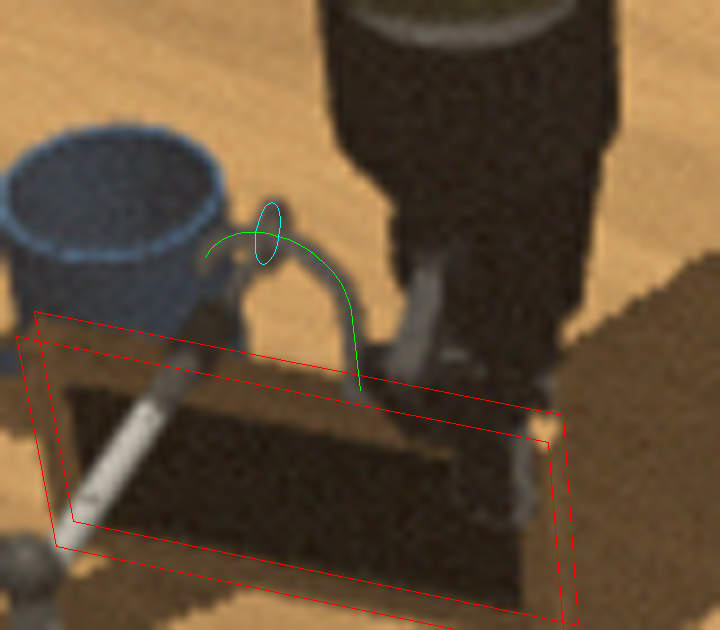

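View pics/p11.png

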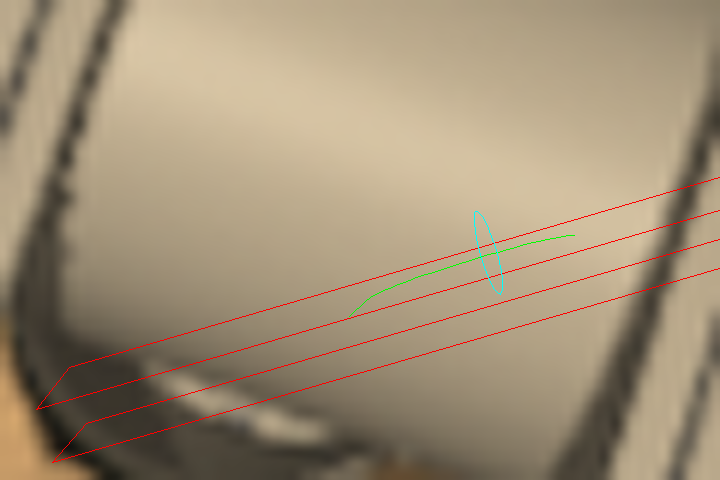

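View pics/s11.png

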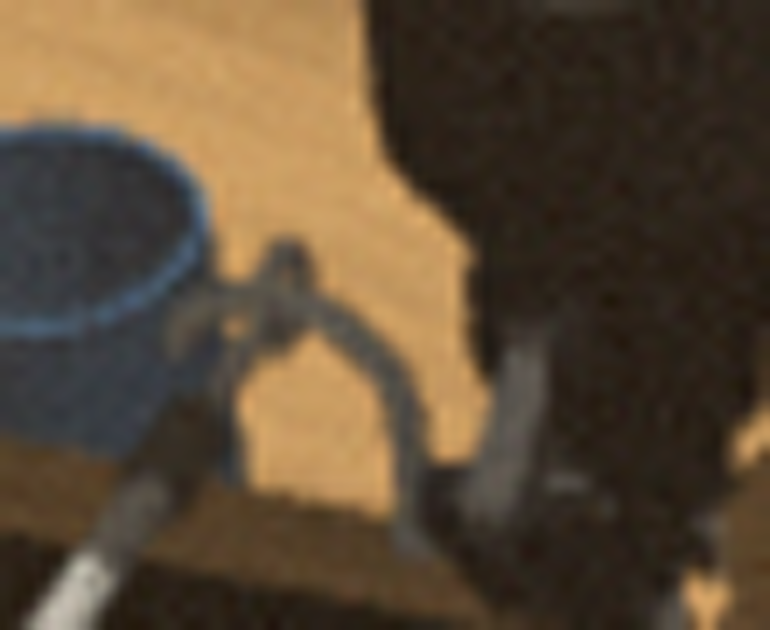

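The hook is through the ring: in the scene crop the crown is at (240,176) and the tip is out on the far side at (232,178). The eye looks about 1.5 mm more to -x than I estimated. I shift by that and lower until the stand takes the weight.

Emit:
{"op": "carry_out", "data": {
  "moves": [
    [[0.04, 0, 0], [0, -0.05, 0], 0],
    [[0, 0, 0], [0, 0, 0.03], 0],
    [[0, 0, 0], [0, 0, 0.03], 0],
    [[0, 0, 0], [0, 0, 0], 0],
    [[0, 0, 0], [0, 0, 0], 0]
  ]
}}

```text
clock: 24.18
position: [0.5531, -0.1656, 0.1683]
ee_rot: [0.0, 0.992, 0.128, -0.0]
force: [0.1, -0.0, -2.5]
gripper_width: 0.0104
```

```bash
python3 q.py
```

```text
phi 0.0 yawerr 0.01 bow rel eye mm [-0.8, -0.3, -24.0]
t 24.18 F sx sy sz [0.05, 0.1, -2.49] M [-0.025, 0.151, -0.032] w 0.0104 q4 -0.0
```

Emit:
{"op": "carry_out", "data": {
  "moves": [
    [[0, 0, 0], [0, 0, 0.02], 0],
    [[0, 0, 0], [0, 0, 0], 0],
    [[0, 0, 0], [0, 0, 0], 0],
    [[0, 0, 0], [0, 0, 0], 0],
    [[0, 0, 0], [0, 0, 0], 0]
  ]
}}

```text
clock: 24.8
position: [0.5531, -0.1656, 0.1677]
ee_rot: [0.0, 0.992, 0.128, 0.0]
force: [-0.6, 0.0, -2.2]
gripper_width: 0.0106
```

```bash
python3 q.py
```

```text
phi 0.0 yawerr 0.02 bow rel eye mm [-0.8, -0.3, -24.6]
t 24.8 F sx sy sz [-0.19, -0.57, -2.17] M [-0.004, 0.142, 0.036] w 0.0106 q4 -0.0
```

Emit:
{"op": "carry_out", "data": {
  "moves": [
    [[0, 0, 0], [0, 0, 0.02], 0],
    [[0, 0, 0], [0, 0, 0], 0],
    [[0, 0, 0], [0, 0, 0], 0],
    [[0, 0, 0], [0, 0, 0], 0],
    [[0, 0, 0], [0, 0, 0], 0]
  ]
}}

```text
clock: 25.42
position: [0.5531, -0.1656, 0.1672]
ee_rot: [0.0, 0.992, 0.128, 0.0]
force: [-0.3, -0.2, -1.4]
gripper_width: 0.0103
```

```bash
python3 q.py
```

```text
phi 0.01 yawerr 0.01 bow rel eye mm [-0.8, -0.3, -25.1]
t 25.43 F sx sy sz [0.15, -0.34, -1.44] M [0.002, 0.048, 0.01] w 0.0103 q4 -0.0
```

Emit:
{"op": "carry_out", "data": {
  "moves": [
    [[0, 0, 0], [0, 0, 0.02], 0],
    [[0, 0, 0], [0, 0, 0], 0],
    [[0, 0, 0], [0, 0, 0], 0],
    [[0, 0, 0], [0, 0, 0], 0],
    [[0, 0, 0], [0, 0, 0], 0]
  ]
}}

```text
clock: 26.05
position: [0.5532, -0.1657, 0.1666]
ee_rot: [0.0, 0.992, 0.128, 0.0]
force: [-0.5, -0.1, 0.4]
gripper_width: 0.0105
```

```bash
python3 q.py
```

```text
phi 0.01 yawerr 0.02 bow rel eye mm [-0.8, -0.2, -25.7]
t 26.05 F sx sy sz [0.02, -0.48, 0.43] M [0.046, -0.077, 0.049] w 0.0105 q4 -0.0
```

The stand now carries the weight: Fz went from -2.5 to about 0 as the bow reached 25.2–25.7 mm below the eye. I open gently.

Emit:
{"op": "carry_out", "data": {
  "moves": [
    [[0, 0, 0], [0, 0, 0], 0.14],
    [[0, 0, 0], [0, 0, 0], 0.17],
    [[0, 0, 0], [0, 0, 0], 0.2],
    [[0, 0, 0], [0, 0, 0], 0.25],
    [[0, 0, 0], [0, 0, 0], 0.3]
  ],
  "squeeze": 20
}}

```text
clock: 26.68
position: [0.553, -0.1656, 0.1664]
ee_rot: [-0.0, 0.992, 0.128, -0.0]
force: [-0.3, -0.8, 0.3]
gripper_width: 0.026
```

```bash
python3 q.py;python3 - <<'E'
from bench import robot
from h import *
s=robot.observe()
for n in ('scene','wrist'):
    f=robot.grab_frame(n);pickle.dump((s,f),open(n[0]+'12.pkl','wb'));
    im=f['frame'] if n=='wrist' else cv2.resize(f['frame'][140:230,200:320],None,fx=6,fy=6,interpolation=cv2.INTER_CUBIC)
    cv2.imwrite(f'pics/{n[0]}12.png',im[:,:,::-1])
E
```

```text
phi -0.01 yawerr 0.01 bow rel eye mm [-0.9, -0.4, -25.9]
t 26.68 F sx sy sz [0.66, -0.49, 0.32] M [0.002, 0.019, 0.039] w 0.026 q4 -0.0
```

View pics/s12.png

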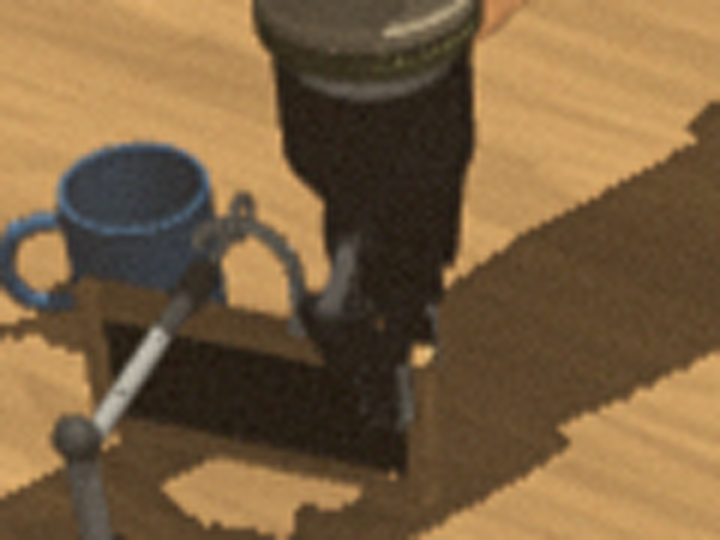

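View pics/w12.png

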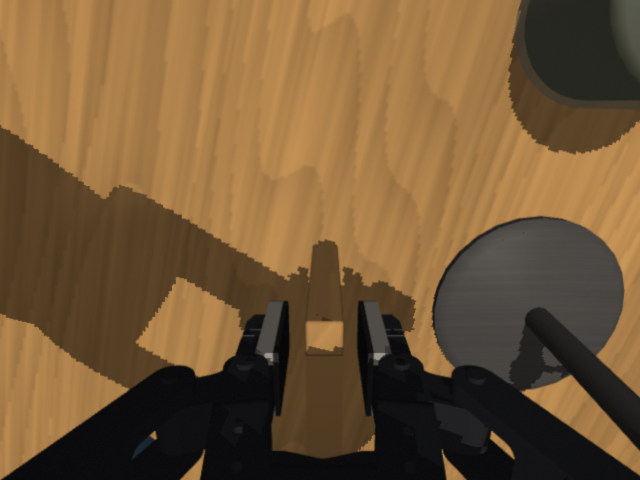

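The board hangs free between the opened jaws: end face at (325,335) in the wrist view, ring and hook at (240,176) in the scene view. I withdraw straight to the left, away from the eye.

Emit:
{"op": "carry_out", "data": {
  "moves": [
    [[0, 0, 0], [0, -0.1, 0], 0.45],
    [[0, 0, 0], [0, -0.2, 0], 0.5],
    [[0, 0, 0], [0, -0.3, 0], 0.5],
    [[0, 0, 0], [0, -0.4, 0], 0.5],
    [[0, 0, 0], [0, -0.5, 0], 0.5]
  ]
}}

```text
clock: 27.4
position: [0.5414, -0.1211, 0.1665]
ee_rot: [-0.0, 0.992, 0.128, 0.0]
force: [-0.2, -0.3, -0.3]
gripper_width: 0.0427
```

Emit:
{"op": "carry_out", "data": {
  "moves": [
    [[0, 0, 0], [0, -0.7, 0], 0.5],
    [[0, 0, 0], [0, -0.9, 0], 0.5],
    [[0, 0, 0], [0, -1, -0.5], 0.5],
    [[0, 0, 0], [0, -1, -0.5], 0.5],
    [[0, 0, 0], [0, -0.7, -0.3], 0.5]
  ]
}}

```text
clock: 28.02
position: [0.5083, 0.0049, 0.2064]
ee_rot: [-0.0, 0.992, 0.129, 0.001]
force: [0.1, -0.1, -0.6]
gripper_width: 0.0429
```

Emit:
{"op": "carry_out", "data": {
  "moves": [
    [[0, 0, 0], [0, 0, 0], 0.5],
    [[0, 0, 0], [0, 0, 0], 0.5],
    [[0, 0, 0], [0, 0, 0], 0.5],
    [[0, 0, 0], [0, 0, 0], 0.5],
    [[0, 0, 0], [0, 0, 0], 0.5]
  ]
}}

```text
clock: 28.65
position: [0.5088, 0.0023, 0.2052]
ee_rot: [-0.0, 0.992, 0.128, -0.0]
force: [0.2, -0.4, -0.2]
gripper_width: 0.0427
```

```bash
cat > chk.py <<'E'
from bench import robot
from h import *
import sys
s=robot.observe();print(s['clock'],s['force'].round(2),s['position'].round(3))
a=[]
for n in ('scene','top'):
    f=robot.grab_frame(n);pickle.dump((s,f),open(f'{n}_{sys.argv[1]}.pkl','wb'))
    b=(140,230,200,320) if n=='scene' else (170,260,350,470)
    cv2.imwrite(f'pics/{n}_{sys.argv[1]}.png',cv2.resize(f['frame'][b[0]:b[1],b[2]:b[3]],None,fx=6,fy=6,interpolation=cv2.INTER_CUBIC)[:,:,::-1])
E
python3 chk.py a
```

```text
28.65 [ 0.18 -0.4  -0.17] [0.509 0.002 0.205]
```

View pics/scene_a.png

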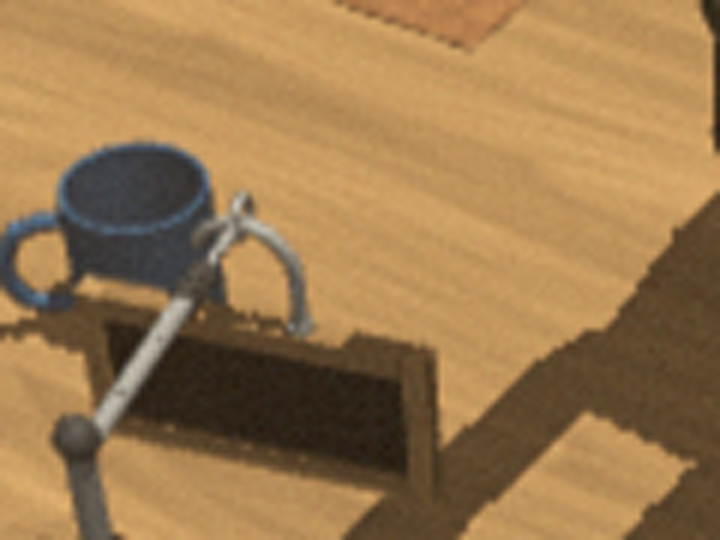

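View pics/top_a.png

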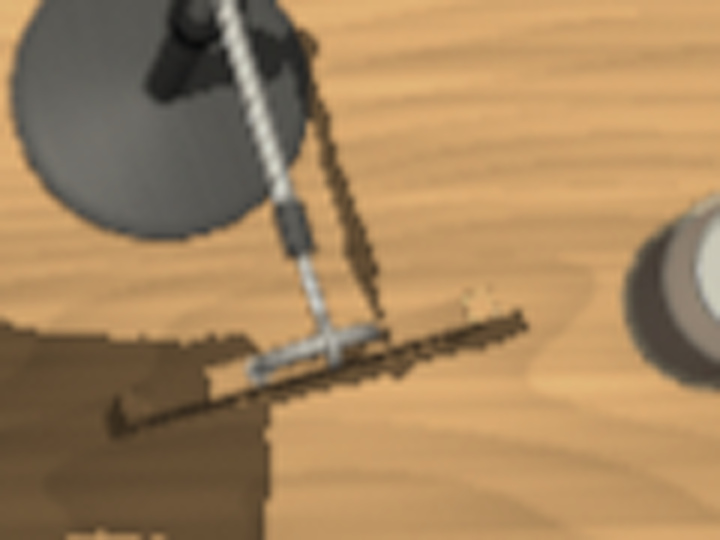

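The board hangs by its hook from the eye, with the robot clear. I let it settle, then compare frames for motion.

Emit:
{"op": "carry_out", "data": {
  "moves": [
    [[0, 0, 0], [0, 0, 0], 0.5],
    [[0, 0, 0], [0, 0, 0], 0.5],
    [[0, 0, 0], [0, 0, 0], 0.5],
    [[0, 0, 0], [0, 0, 0], 0.5],
    [[0, 0, 0], [0, 0, 0], 0.5]
  ]
}}

```text
clock: 29.38
position: [0.5089, 0.0027, 0.2055]
ee_rot: [0.0, 0.992, 0.128, -0.0]
force: [0.9, 0.6, 0.1]
gripper_width: 0.0424
```

Emit:
{"op": "carry_out", "data": {
  "moves": [
    [[0, 0, 0], [0, 0, 0], 0.5],
    [[0, 0, 0], [0, 0, 0], 0.5],
    [[0, 0, 0], [0, 0, 0], 0.5],
    [[0, 0, 0], [0, 0, 0], 0.5],
    [[0, 0, 0], [0, 0, 0], 0.5]
  ]
}}

```text
clock: 30.0
position: [0.5088, 0.0027, 0.2054]
ee_rot: [-0.0, 0.992, 0.128, -0.0]
force: [-0.3, 1.0, 0.1]
gripper_width: 0.0423
```

```bash
python3 chk.py b; python3 chk.py c; python3 chk.py d
python3 - <<'E'
from h import *
F=lambda k:load(f'scene_{k}.pkl')[1]['frame'][140:230,200:320].astype(int)
G=lambda k:load(f'top_{k}.pkl')[1]['frame'][205:250,360:445].astype(int)
for a,b in ('ab','bc','cd','ad'): print(a,b,np.abs(F(a)-F(b)).mean().round(2),(np.abs(F(a)-F(b)).max(-1)>40).sum(),np.abs(G(a)-G(b)).mean().round(2),(np.abs(G(a)-G(b)).max(-1)>40).sum())
t=load('top_d.pkl')[1];W=cloud(t);
B=W[205:250,360:445].reshape(-1,3);H=np.radians(14.7)
B=B[(B[:,2]>.145)&(B[:,2]<.172)];r=np.c_[(B-[.5701,-.2292,0])@[np.sin(H),-np.cos(H),0],(B-[.5701,-.2292,0])@[np.cos(H),np.sin(H),0],B[:,2]]
print(len(B),r.min(0).round(4),r.max(0).round(4),np.polyfit(r[:,0],r[:,2],1),np.polyfit(r[:,0],r[:,1],1))
E
```

```text
30.0 [-0.32  1.04  0.15] [0.509 0.003 0.205]
30.1 [ 0.49 -0.46  0.03] [0.509 0.003 0.205]
30.2 [ 0.32  0.06 -0.09] [0.509 0.003 0.205]
a b 2.64 7 0.54 6
b c 2.59 0 0.38 0
c d 2.58 0 0.38 0
a d 2.65 7 0.55 6
222 [-0.083  -0.008   0.1451] [0.0771 0.0072 0.172 ] [0.00460683 0.16722793] [-0.01942211 -0.00083779]
```

View pics/scene_d.png

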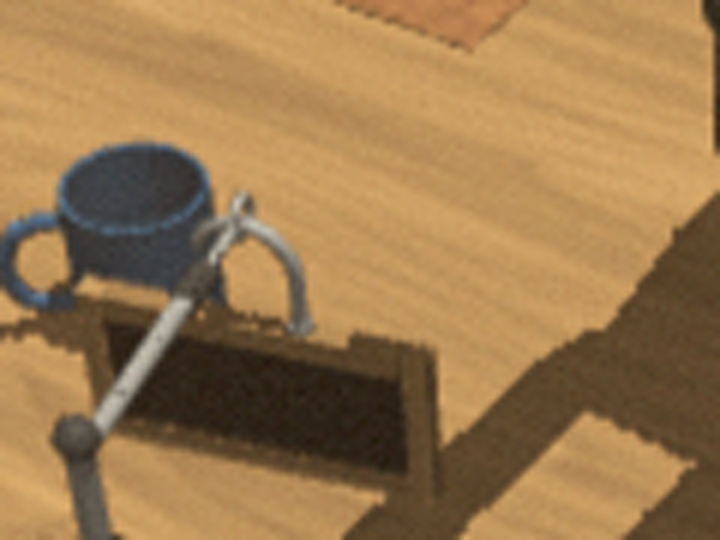

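Emit:
{"op": "carry_out", "data": {
  "moves": [
    [[0, 0, 0], [0, 0, 0], 0.5],
    [[0, 0, 0], [0, 0, 0], 0.5],
    [[0, 0, 0], [0, 0, 0], 0.5],
    [[0, 0, 0], [0, 0, 0], 0.5],
    [[0, 0, 0], [0, 0, 0], 0.5]
  ]
}}

```text
clock: 30.92
position: [0.5089, 0.0027, 0.2055]
ee_rot: [0.0, 0.992, 0.128, 0.0]
force: [-0.4, 0.8, 0.7]
gripper_width: 0.0426
```

Emit:
{"op": "carry_out", "data": {
  "moves": [
    [[0, 0, 0], [0, 0, 0], 0.5],
    [[0, 0, 0], [0, 0, 0], 0.5],
    [[0, 0, 0], [0, 0, 0], 0.5],
    [[0, 0, 0], [0, 0, 0], 0.5],
    [[0, 0, 0], [0, 0, 0], 0.5]
  ]
}}

```text
clock: 31.55
position: [0.5089, 0.0027, 0.2055]
ee_rot: [0.0, 0.992, 0.128, -0.0]
force: [0.3, -0.0, 0.3]
gripper_width: 0.0426
```

```bash
python3 -c "
from bench import robot
print(robot.close_job())"
```

```text
the job is handed in; nothing more can be done
None
```

The large price board now hangs by its hook from the screw eye, and I handed the job in at about 31.5 s of the 72 s allowed. No verdict was reported.

**What I did:**
- I located the eye with the wrist camera from two angles.
- I lifted the board from its block by its -x top edge and tilted it 58°.
- I fed the hook tip through the eye in steps of about 1.5 mm, then turned the hook through to level.
- I lowered it until the stand took the weight, opened the jaws and backed away to the left.

**Last checks:**
- **Force:** wrist readings taken between moves showed only about 1–2 N beyond the board's own weight of about 2.5 N. Forces during a move were not seen.
- **Position:** the board is level, with a slope of about 0.005 rad. The arc's centre is about 0.197 m up and about 3 mm from my eye estimate in x.
- **Stillness:** frames 0.1 s apart showed no movement beyond image noise.
- **Robot:** the arm is well clear of the stand and board.
- **Bystanders:** I kept clear of them, but did not measure them again at the end.

**Disagreement:** the fixed cameras put the eye 1–3 mm from the wrist-camera estimate in x and y. I split the difference when feeding the hook in, so the final x and y are only known to about that much.

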